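Check the lid hinge of a sample case and load it with cassettes

ROBOT

A 6-joint arm with a two-finger parallel gripper is mounted at the origin on a cart in front of the work surface, level with it; the furniture and walls round the work are solid. World frame = base frame: x ahead of the robot, y to its left, z up, the work surface at z = 0. Lengths are in mm, angles in rad, forces in N, time in s.
With the tool pointing down it reaches from about 275 to 750 mm from the base axis. Payload 10.2 kg.
Tool frame: the origin (TCP) lies midway between the tips of the shut fingers; the grasp point (between the pads) lies grip_depth behind it (grip_depth is the distance from the TCP to the grasp point, in mm); z points along the fingers, y is the line along which they close (so a half turn about z gives the same grasp; the last joint's range is limited). The gripper opens to 85 mm and grips with 20 to 120 N. Pads are 22 mm wide; open, the fingers measure 114 mm over their backs; the gripper's body (76 mm by 85 mm) begins 54 mm behind the grasp point. The pads swing forward as they close: fully open they stand 13 mm farther back than shut.
Start: joints at [-1.338, 0.313, 1.498, -0, 1.331, -0.223], TCP at [231.084, -471.414, 231.294] pointing down, gripper open.
Joint ranges: [-2.94, 2.94], [-0.97, 2.17], [0.19, 2.56], [-1.23, 4.37], [0.02, 3.11], [-2.88, 2.88]. Speed limits (rad/s): [2.39, 2.39, 3.01, 3.14, 3.14, 3.14].

INTERFACE

Orientations are given as a unit quaternion [w, x, y, z].
In Python, from rig import * gives the robot as it stands.
- The arm moves only by the tool servo_tool, never from a script. Its argument "commands" is a list of rows, each a list of 3 entries, a list of its own where there are three numbers: the gripper command: -1 is fully open, 1 is shut, values between are in proportion, then the shift along the tool's x, y, z in m, then the turn, a rotation vector about the tool's x, y, z in units of 6 degrees (1.0 is 6 degrees). In form: [[grip, [dx, dy, dz], [ax, ay, az]], ...]. A call has 1 to 10 rows; each row shifts and turns the commanded pose from where the row before left it, along the tool's axes as they then stand; what a row does not reach is not made up. A row lasts 1/12 s, in which the tool goes at most 41.7 mm and 7.16 degrees, less where a joint would pass 70% of its speed; a pose out of reach is approached as far as the arm can. A call is refused whole if a number of a shift passes 0.0417 or a number of a turn 1, either way. A call with a gripper value outside its range is refused whole. The fingers move at their own pace and stop on an object; "squeeze" is the grip in N (left out, the last holds). Time passes only in rows, so rows that do not move let the fingers close. It gives the time, the measured TCP pose, the force, the opening and the grip force at its end, in the units of the state.
- sense(): the state, without advancing time (a new reading comes with each control period).
- capture(name): name is "scene" or "top" or "wrist"; returns a dict with "pixels" (384x512x3 uint8, red, green, blue), "z_map" (384x512 float32, mm along the optical axis (not along the pixel's ray), 0 where there is no reading), "fx", "fy", "cx", "cy" (pixels), "distortion" ([k1, k2, p1, p2, k3] as OpenCV has them; the pictures are not rectified), "rvec" (rotation vector, rad) and "tvec" (3), from world to camera coordinates, as OpenCV has them; the wrist camera has in their place "T_tool_cam" (4x4, takes a point from camera to tool coordinates, whose origin is the TCP and whose axes are the flange's). Camera axes: x right, y down, z forward; pixel columns grow to the right and rows downward; lengths in mm; the calibration is good to about 2 mm. A picture is of the moment at which its call begins: read the wrist's pose just before it.
- finish_job(): hands the job in; it is judged then, once.
The state is a dict: "time_s": time; "joints": joint angles; "dq": joint speeds; "tau": joint torques, N m; "eef_pos": TCP position; "ee_rot": TCP orientation; "force": force on the tool from outside, world axes, zero at the start; "wrist_torque": the same for the moment, N m; "grip_width": opening from 0.0 (shut) to 1.0 (fully open); "grip_force": force on a finger pad.
Only numpy, scipy, OpenCV 4.12 (cv2) and the standard library are available. Lean on these libraries where they do the work, as an engineer would, in place of code of your own. Each camera call takes 0.05 s, during which the arm holds its last target. There are 200 camera calls.

TASK

Open the draw latch of the sample case by lifting its lever right over, raise the lid about half-way (some 50 degrees) and let go of it for a good two seconds to see that the hinge holds it, then swing the lid right up, upright or a little beyond, and leave it open. Load every cassette that lies on the bench into the bay of its own colour and press each one down flush with the deck. Then shut the lid fully, snap the latch lever down again, and leave the bottles and other things on the bench where they stand.

Things in the scene. Friction and masses are not known exactly. Their poses are not given: they have to be found in the camera images.
- sample_case: Sample case, fixed: grey base 125 (x) x 246 mm (y) under a hollow blue lid, 106 mm high closed. Origin: centre of underside; x from latch side (front, towards robot at yaw 0) to hinge side, y left, z up. Base's top (deck) 60 mm up, with four bays 85 (x) x 51 (y) x 24 mm deep at y = +85.5 (blue), +28.5 (yellow), -28.5 (green), -85.5 mm (red), coloured strip before and behind each.
- lid (a joint): Lid angle, rad: 0 shut, grows as the front edge rises, 1.57 upright, stop at 1.85 (leaning away from the robot). Friction hinge (0.5 N m, 2 to 5 N at the lug): the lid keeps any angle where it is let go. Held shut by the latch.
- lid_hinge (a point): Middle of the lid's hinge line, which runs along the case's y; at case (66.5, 0, 60) mm; its axes turn with the lid.
- lid_lug (a point): Grip point of the black lug on the lid's front, moves with the lid. The lug is a blade 12 mm thick (case y), 18 mm high, standing 39 mm out from the lid's front; pinch it across its 12 mm, it may turn between the fingers. The point is 24 mm out from the front, 15 mm from the lug's end; lid shut it is at case (-86.5, 65, 80) mm: 153 mm before the hinge line, 20 mm above it.
- latch_lever (a joint): Angle of the draw latch's lever, rad: 0 closed (level, pointing out from the case's front), grows as its end is lifted, 1.57 straight up, stop at 1.75 (open, hook clear of the lid). Over-centre weight: below about 0.9 it snaps back shut, beyond it snaps open; up to about 1 N at the grip point.
- latch_pivot (a point): The lever's pivot, axis along the case's y; at case (-92.5, -65, 45) mm.
- latch_grip (a point): Grip point of the lever at its red end piece, moves with it, 80 mm from the pivot and, closed, 4 mm above it: at case (-172.5, -65, 49) mm. The lever is a bar 12 mm wide (case y; the red piece looks 16), 9 mm thick, ending 97 mm from the pivot. Pinch it across its width, it may turn between the fingers.
- cassette_blue: Sample cassette with blue markings, may be absent: white block 80 (x) x 46 (y) x 24 mm (z) with a blue grip rib across the middle of its top, 14 mm thick (x), 38 mm long (y), from 24 to 58 mm above the underside. Origin: centre of the underside, z up. About 0.14 kg. Its two ends are alike.
- bay_blue (a point): Centre of the mouth of the blue bay, level with the deck, axes as the case. A cassette fits with its long side along the case's x, 2.5 mm free all round. It first rests 6 mm proud on a stiff pad and must be pushed down with about 5 to 12 N until its top is flush with the deck (its origin 24 mm below this point); it stays down.
- cassette_yellow: Sample cassette with yellow markings, may be absent: white block 80 (x) x 46 (y) x 24 mm (z) with a yellow grip rib across the middle of its top, 14 mm thick (x), 38 mm long (y), from 24 to 58 mm above the underside. Origin: centre of the underside, z up. About 0.14 kg. Its two ends are alike.
- bay_yellow (a point): Centre of the mouth of the yellow bay, level with the deck, axes as the case. A cassette fits with its long side along the case's x, 2.5 mm free all round. It first rests 6 mm proud on a stiff pad and must be pushed down with about 5 to 12 N until its top is flush with the deck (its origin 24 mm below this point); it stays down.
- cassette_green: Sample cassette with green markings, may be absent: white block 80 (x) x 46 (y) x 24 mm (z) with a green grip rib across the middle of its top, 14 mm thick (x), 38 mm long (y), from 24 to 58 mm above the underside. Origin: centre of the underside, z up. About 0.14 kg. Its two ends are alike.
- bay_green (a point): Centre of the mouth of the green bay, level with the deck, axes as the case. A cassette fits with its long side along the case's x, 2.5 mm free all round. It first rests 6 mm proud on a stiff pad and must be pushed down with about 5 to 12 N until its top is flush with the deck (its origin 24 mm below this point); it stays down.
- cassette_red: Sample cassette with red markings, may be absent: white block 80 (x) x 46 (y) x 24 mm (z) with a red grip rib across the middle of its top, 14 mm thick (x), 38 mm long (y), from 24 to 58 mm above the underside. Origin: centre of the underside, z up. About 0.14 kg. Its two ends are alike.
- bay_red (a point): Centre of the mouth of the red bay, level with the deck, axes as the case. A cassette fits with its long side along the case's x, 2.5 mm free all round. It first rests 6 mm proud on a stiff pad and must be pushed down with about 5 to 12 N until its top is flush with the deck (its origin 24 mm below this point); it stays down.
- beaker: Bystander: clear 250 ml beaker, 94 mm high. Origin: centre of the underside.
- blue_cap_bottle: Bystander: white bottle with a dark blue cap, 150 mm high. Origin: centre of the underside.
- tape_roll: Bystander: roll of masking tape lying flat, 104 mm across. Origin: centre of the underside.
- red_wash_bottle: Bystander: white wash bottle with a red nozzle, 150 mm high. Origin: centre of the underside.
- amber_bottle: Bystander: small amber bottle with a black cap, 126 mm high. Origin: centre of the underside.

How it is judged (in metres and radians):
On the way, in this order (a step that is already met when the one before it is completed fails the run):
1. the latch lever is lifted past centre to its open stop, the lid still shut (value of joint latch_lever above 1.4 rad and value of joint lid below 0.1 rad), for 0.2 s.
2. the lid, untouched, holds by itself about half-way open for 1.5 s (value of joint lid between 0.55 and 1.3 rad and velocity of joint lid between -0.05 and 0.05 rad/s and contact force between lid and the fingers below 0.1 N and contact force between lid and the arm below 0.1 N), for 1.5 s.
3. the lid is swung up to upright or beyond (value of joint lid above 1.5 rad), for 0.2 s.
4. every cassette present is pressed flush in the bay of its colour (horizontal distance between cassette_blue and bay_blue below 0.006 m and z of cassette_blue in the frame of bay_blue between -0.027 and -0.0215 m and angle between each of cassette_blue, cassette_yellow, cassette_green, cassette_red's own z axis and vertical below 0.06 rad and horizontal distance between cassette_yellow and bay_yellow below 0.006 m and z of cassette_yellow in the frame of bay_yellow between -0.027 and -0.0215 m and horizontal distance between cassette_green and bay_green below 0.006 m and z of cassette_green in the frame of bay_green between -0.027 and -0.0215 m and horizontal distance between cassette_red and bay_red below 0.006 m and z of cassette_red in the frame of bay_red between -0.027 and -0.0215 m), for 0.3 s.
5. the lid is fully shut (value of joint lid below 0.03 rad), for 0.2 s.
6. the latch lever is snapped down again (value of joint latch_lever below 0.1 rad), for 0.2 s.
At the end, for the whole second after the job is handed in: Every cassette present lies level in the bay of its own colour, within 6 mm of its centre and at most 2.5 mm proud of the deck; the lid is shut (below 0.03 rad) and the latch lever is down (below 0.1 rad), all at rest (all of step 4 and value of joint lid below 0.03 rad and value of joint latch_lever below 0.1 rad and velocity of joint each of lid, latch_lever below 0.05 rad/s and velocity of joint latch_lever above -0.05 rad/s); the robot touches nothing.
It fails at once if the bystander beaker is pushed more than 5 cm or knocked over (distance of beaker from where it was at the start of the episode above 0.05 m or angle between beaker's own z axis and vertical above 0.5 rad).
It fails at once if the bystander blue cap bottle is pushed more than 5 cm or knocked over (distance of blue_cap_bottle from where it was at the start of the episode above 0.05 m or angle between blue_cap_bottle's own z axis and vertical above 0.5 rad).
It fails at once if the bystander tape roll is pushed more than 5 cm or knocked over (distance of tape_roll from where it was at the start of the episode above 0.05 m or angle between tape_roll's own z axis and vertical above 0.5 rad).
It fails at once if the bystander red wash bottle is pushed more than 5 cm or knocked over (distance of red_wash_bottle from where it was at the start of the episode above 0.05 m or angle between red_wash_bottle's own z axis and vertical above 0.5 rad).
It fails at once if the bystander amber bottle is pushed more than 5 cm or knocked over (distance of amber_bottle from where it was at the start of the episode above 0.05 m or angle between amber_bottle's own z axis and vertical above 0.5 rad).
Of cassette_blue, cassette_yellow, cassette_green, cassette_red only 2 to 4 are there at a start; the rules pass over those that are not, and their reading is None.
At some moment in a run one of cassette_blue, cassette_yellow, cassette_green, cassette_red may be knocked a few centimetres aside while the robot is not near it.
It also fails if it takes over 210 s, if anything falls off the work surface, if the arm or the gripper's body presses on something with over 40 N, if the wrist force passes 120 N, or if a joint passes its speed limit or range.

## Working session

There is one attempt and no reset: what is moved stays moved. The work goes in short steps, Python scripts to look and compute and a tool call to move; the robot and the scene stay as the last step left them, time stands still between calls to the robot, and variables do not carry over. Pictures are saved under pics/ and viewed, at most 14 in all, crops included, and the job is handed in when it is done.

Besides the shell and the picture viewer there is one more tool, called after "Emit:" as name(argument=value, ...) on one line, values as JSON. servo_tool: Moves the arm, as the interface text tells. Its arguments: {"type":"object","properties":{"commands":{"type":"array"},"squeeze":{"type":"number"}},"required":["commands"]}

```bash
ls; mkdir -p pics
cat > h.py <<'E'
from rig import *
import numpy as np, cv2
from scipy.spatial.transform import Rotation as R
def q2R(q): return R.from_quat([q[1],q[2],q[3],q[0]]).as_matrix()
def cam(n):
    s=sense(); c=capture(n); 
    if n=='wrist':
        T=np.eye(4);T[:3,:3]=q2R(s['ee_rot']);T[:3,3]=s['eef_pos']
        c['Twc']=T@np.array(c['T_tool_cam'])
    else:
        M=np.eye(4);M[:3,:3]=cv2.Rodrigues(np.array(c['rvec'],float))[0];M[:3,3]=np.array(c['tvec']).ravel()
        c['Twc']=np.linalg.inv(M)
    c['K']=np.array([[c['fx'],0,c['cx']],[0,c['fy'],c['cy']],[0,0,1.]]);c['D']=np.array(c['distortion'],float)
    return c
def save(c,name,crop=None,scale=1):
    im=c['pixels'][:,:,::-1]
    if crop: im=im[crop[1]:crop[3],crop[0]:crop[2]]
    cv2.imwrite('pics/'+name,cv2.resize(im,None,fx=scale,fy=scale,interpolation=cv2.INTER_CUBIC))
def rays(c,uv):
    n=cv2.undistortPoints(np.array(uv,float).reshape(-1,1,2),c['K'],c['D']).reshape(-1,2)
    d=np.c_[n,np.ones(len(n))]@c['Twc'][:3,:3].T
    return c['Twc'][:3,3],d
def onplane(c,uv,z):
    o,d=rays(c,uv); return o+d*((z-o[2])/d[:,2])[:,None]
def cloud(c):
    h,w=c['z_map'].shape; u,v=np.meshgrid(np.arange(w),np.arange(h))
    o,d=rays(c,np.c_[u.ravel(),v.ravel()]); return (o+d*c['z_map'].ravel()[:,None]).reshape(h,w,3)
def proj(c,P):
    M=np.linalg.inv(c['Twc']);return cv2.projectPoints(np.array(P,float).reshape(-1,1,3),cv2.Rodrigues(M[:3,:3])[0],M[:3,3],c['K'],c['D'])[0].reshape(-1,2)
E
python3 - <<'E'
from h import *
import pickle
print(sense())
for n in('scene','top'):
    c=cam(n);save(c,n+'0.png',scale=1.5);pickle.dump(c,open(n+'0.pkl','wb'));print(n,c['Twc'].round(2).tolist(),c['fx'])
E
```

```text
pics
{'time_s': 0.0, 'joints': array([-1.33837818e+00,  3.13457451e-01,  1.49846591e+00,  1.48129283e-05,
        1.33097372e+00, -2.23390934e-01]), 'dq': array([ 0.00128417, -0.00061127, -0.0009494 , -0.00050304,  0.00095466,
        0.0006108 ]), 'tau': array([-1.33835616e-03, -4.12268257e+01, -2.59746248e+01, -2.91866982e-04,
        4.08960390e-03,  2.89479246e-06]), 'eef_pos': array([ 231.03443591, -471.14204665,  230.72040479]), 'ee_rot': array([-6.52242374e-04,  9.74142166e-01,  2.25934979e-01,  4.24943176e-06]), 'force': array([ 0.04332656,  0.46937679, -0.66857673]), 'wrist_torque': array([-0.02250418, -0.01115766,  0.00291204]), 'grip_force': 0.0, 'grip_width': 1.000214764206758}
scene [[-0.59, -0.55, 0.58, -216.66], [-0.81, 0.42, -0.42, 532.49], [-0.01, -0.72, -0.69, 980.42], [0.0, 0.0, 0.0, 1.0]] 445.06679965459483
top [[-0.0, -0.98, 0.19, 291.01], [-1.0, -0.0, -0.02, -14.98], [0.02, -0.19, -0.98, 1326.28], [0.0, 0.0, 0.0, 1.0]] 373.10934840814934
```

View pics/scene0.png

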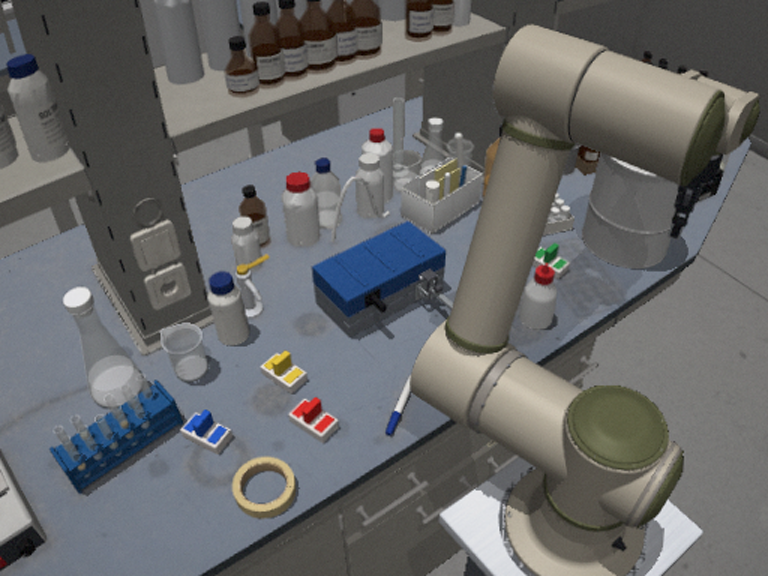

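View pics/top0.png

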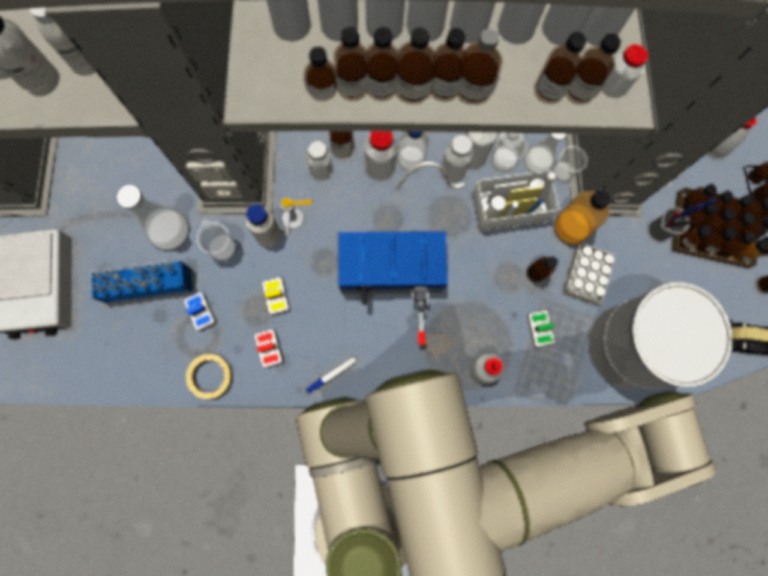

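Both views show all four cassettes: in the 768×576 top view, blue is at (200,310), yellow (275,296), red (268,348) and green (541,328). The case is at (392,260), its lever at (421,320) with the red end nearest the robot, and the lug at (366,298).

```bash
cat > m.py <<'E'
from h import *
HUES=dict(blue=(100,125),yellow=(22,35),green=(45,85),red=(170,8))
def hsv(c): return cv2.cvtColor(c['pixels'],cv2.COLOR_RGB2HSV)
def cmask(c,col,s=120,v=70):
    H=hsv(c);a,b=HUES[col];h=H[:,:,0]
    m=((h>=a)&(h<=b)) if a<b else ((h>=a)|(h<=b))
    return m&(H[:,:,1]>s)&(H[:,:,2]>v)
def cass(c,P,col,near=None,r=45):
    """pose from cloud: rib centre + white/colour block rect"""
    m=cmask(c,col)
    g=m&(P[:,:,2]>8)&(P[:,:,2]<70)
    if near is not None: g&=(np.hypot(P[:,:,0]-near[0],P[:,:,1]-near[1])<r)
    rib=g&(P[:,:,2]>50)
    out={}
    if rib.sum()>5:
        out['ribn']=int(rib.sum());p=P[rib];out['rib']=p.mean(0).round(1)
        rc=cv2.minAreaRect(p[:,:2].astype(np.float32));out['ribrect']=rc
        ctr=p.mean(0)
        blk=(P[:,:,2]>15)&(P[:,:,2]<66)&(np.hypot(P[:,:,0]-ctr[0],P[:,:,1]-ctr[1])<55)
        q=P[blk][:,:2].astype(np.float32);rc=cv2.minAreaRect(q)
        out['blk']=np.round([*rc[0],*rc[1],rc[2]],1);out['z']=np.median(P[blk&(P[:,:,2]<35)][:,2]).round(1)
    return out
E
python3 - <<'E'
from m import *
import pickle
near=dict(blue=(0,0),)
for n in('top','scene'):
    c=pickle.load(open(n+'0.pkl','rb'));P=cloud(c)
    print(n,'bench z',np.median(P[230:240,150:160,2]) if n=='top' else '')
    if n=='top':
        px={'blue':(133,207),'yellow':(183,197),'red':(178,232),'green':(361,219)}
    else: px={'blue':(137,287),'yellow':(189,246),'red':(209,278),'green':(366,173)}
    for k,(u,v) in px.items():
        nr=np.median(P[v-4:v+5,u-4:u+5].reshape(-1,3),0);print(k,nr.round(0),cass(c,P,k,nr))
    # case lid
    m=cmask(c,'blue',100,40)&(P[:,:,2]>98)&(P[:,:,2]<115)
    l,s,st,ce=cv2.connectedComponentsWithStats(m.astype(np.uint8)); i=1+np.argmax(st[1:,4])
    q=P[s==i];print('lid',cv2.minAreaRect(q[:,:2].astype(np.float32)),np.median(q[:,2]),st[i])
    # edges of mask via plane ray
    ct=max(cv2.findContours((s==i).astype(np.uint8),0,1)[0],key=cv2.contourArea)
    w=onplane(c,ct.reshape(-1,2),106);print('lid plane',cv2.minAreaRect(w[:,:2].astype(np.float32)))
    m=cmask(c,'red',120,60)&(P[:,:,2]>25)&(P[:,:,2]<65)&(np.abs(P[:,:,1])<180)&(P[:,:,0]<450)
    q=P[m]; print('redpts',len(q),[ (q.mean(0).round(1)) if len(q) else 0])
E
```

```text
top bench z 0.5859309341084327
blue [501. 386.  34.] {'ribn': 47, 'rib': array([504.9, 394.4,  57.7]), 'ribrect': ((504.7630920410156, 395.2385559082031), (15.609637260437012, 37.66051483154297), 27.72414207458496), 'blk': array([511.4, 397. ,  95. ,  47.9,  27.5]), 'z': np.float64(24.8)}
yellow [537. 212.  31.] {'ribn': 35, 'rib': array([541. , 213.8,  56.6]), 'ribrect': ((541.3081665039062, 213.05377197265625), (10.465723991394043, 35.51896286010742), 11.490161895751953), 'blk': array([541.6, 214.2,  77.9,  46.9,  16.9]), 'z': np.float64(24.3)}
red [413. 225.  48.] {'ribn': 36, 'rib': array([416.3, 227. ,  57.4]), 'ribrect': ((416.4327392578125, 226.80780029296875), (10.227203369140625, 37.467525482177734), 18.87835693359375), 'blk': array([418.2, 227.2,  80.9,  46.7,  16.9]), 'z': np.float64(24.7)}
green [ 457. -413.   34.] {'ribn': 32, 'rib': array([ 461.6, -416.5,   57.9]), 'ribrect': ((461.33673095703125, -416.609130859375), (10.35195255279541, 36.18067169189453), 14.96602725982666), 'blk': array([ 463.9, -417.7,   80.7,   48.3,   11.1]), 'z': np.float64(24.5)}
lid ((610.862121
[... 943 characters left out ...]
6878356933594), (14.535463333129883, 37.45945358276367), 20.396984100341797), 'blk': array([417. , 229.3,  81.2,  47. ,  17.4]), 'z': np.float64(24.8)}
green [ 455. -403.   31.] {'ribn': 30, 'rib': array([ 460.5, -412.8,   57.6]), 'ribrect': ((460.75299072265625, -412.5838928222656), (13.633384704589844, 34.18648147583008), 14.434510231018066), 'blk': array([ 460.2, -416.5,   80.9,   50.3,    9.4]), 'z': np.float64(24.1)}
lid ((612.422607421875, -60.75836181640625), (248.9007568359375, 130.20005798339844), 89.8752670288086) 108.17712836745551 [ 208  148   89   55 2360]
lid plane ((610.6741943359375, -58.66680145263672), (133.5276336669922, 250.6293487548828), 0.6509338021278381)
redpts 0 [0]
```

Run:
```python
import rig;from h import *
print([n for n in dir(rig) if not n.startswith('_')], getattr(rig,'grip_depth',None))
c=capture('wrist');print(c['T_tool_cam'],c['fx'])
import pickle
c=pickle.load(open('top0.pkl','rb'));P=cloud(c)
for n,(u,v) in dict(redwash=(326,245),amber=(361,179),bluecap=(172,142),beaker=(148,160),tape=(125,251)).items(): print(n,np.median(P[v-3:v+4,u-3:u+4].reshape(-1,3),0).round())
```

```text
['PlanningError', 'capture', 'finish_job', 'grip_depth', 'sense'] 18.700000000000003
[[-1.48522162e-04 -9.48825814e-01 -3.15799863e-01  8.13445325e+01]
 [ 9.99999771e-01  6.78073784e-05 -6.74032970e-04 -3.40154331e-01]
 [ 6.60953442e-04 -3.15799890e-01  9.48825586e-01 -1.43324076e+02]
 [ 0.00000000e+00  0.00000000e+00  0.00000000e+00  1.00000000e+00]] 306.31270977491914
redwash [ 363. -266.  131.]
amber [ 590. -405.   92.]
bluecap [702. 235. 149.]
beaker [683. 352.   3.]
tape [349. 411.  22.]
```

Emit:
servo_tool(commands=[[-1,[0,0,0],[0,0,0.87]],[-1,[0,0,0],[0,0,0.87]],[-1,[0,0,0],[0,0,0.87]],[-1,[0,0,0],[0,0,0.87]],[-1,[0,0,0],[0,0,0.87]],[-1,[0,0,0],[0,0,0]]])

```text
time_s: 0.65
eef_pos: [231.0, -471.3, 231.1]
ee_rot: [-0.0, 1.0, -0.001, -0.0]
force: [-0.2, -0.1, 0.3]
grip_width: 0.998
grip_force: 0.0
```

Emit:
servo_tool(commands=[[-1,[0.0207,-0.0341,0],[0,0,0]],[-1,[0.0207,-0.0341,0],[0,0,0]],[-1,[0.0207,-0.0341,0],[0,0,0]],[-1,[0.0207,-0.0341,0],[0,0,0]],[-1,[0.0207,-0.0341,0],[0,0,0]],[-1,[0.0207,-0.0341,0],[0,0,0]],[-1,[0.0207,-0.0341,0],[0,0,0]],[-1,[0.0207,-0.0341,0],[0,0,0]],[-1,[0.0207,-0.0341,0],[0,0,0]],[-1,[0.0207,-0.0341,0],[0,0,0]]])

```text
time_s: 1.48
eef_pos: [438.6, -128.4, 231.4]
ee_rot: [0.0, 1.0, 0.002, 0.0]
force: [0.8, -1.0, -0.4]
grip_width: 1.001
grip_force: 0.0
```

Emit:
servo_tool(commands=[[-1,[0,0,0.03],[0,0,0]],[-1,[0,0,0.03],[0,0,0]],[-1,[0,0,0.02],[0,0,0]],[-1,[0,0,0],[0,0,0]]])

```text
time_s: 1.82
eef_pos: [436.3, -129.1, 147.9]
ee_rot: [-0.002, 1.0, 0.002, -0.003]
force: [-0.3, -0.2, -0.5]
grip_width: 1.004
grip_force: 0.0
```

Run:
```python
from m import *
c=cam('wrist');save(c,'w1.png',scale=1.3);print(sense()['eef_pos'])
P=cloud(c);m=cmask(c,'red',120,60)&(P[:,:,2]>25)&(P[:,:,2]<65);q=P[m];print(len(q),q.mean(0),cv2.minAreaRect(q[:,:2].astype(np.float32)))
m=(P[:,:,2]>98)&(P[:,:,2]<112)&(P[:,:,0]>540);q=P[m];print('lidfront',len(q),np.percentile(q[:,0],[0.5,2]),q[:,1].min(),q[:,1].max())
```

```text
[ 437.2954001  -129.84909104  150.25746514]
658 [ 438.76745297 -129.17647823   55.37240867] ((438.1056213378906, -129.19973754882812), (14.96474838256836, 30.68897819519043), 89.76119995117188)
lidfront 11076 [549.25444797 549.67025478] -186.05262116224432 26.911215179563413
```

Emit:
servo_tool(commands=[[-1,[0,0,0.03],[0,0,0]],[-1,[0,0,0.03],[0,0,0]],[-1,[0,0,0.03],[0,0,0]],[-1,[0,0,0.015],[0,0,0]],[-1,[0,0,0.014],[0,0,0]],[0.75,[0,0,0],[0,0,0]],[1,[0,0,0],[0,0,0]],[1,[0,0,0],[0,0,0]],[1,[0,0,0],[0,0,0]],[1,[0,0,0],[0,0,0]]], squeeze=30)

```text
time_s: 2.7
eef_pos: [438.5, -130.7, 33.3]
ee_rot: [0.001, 1.0, 0.0, 0.001]
force: [1.1, 0.1, 0.5]
grip_width: 0.299
grip_force: 0.0
```

Emit:
servo_tool(commands=[[1,[0,0,0],[0,0,0]],[1,[0,0,0],[0,0,0]],[1,[0,0,0],[0,0,0]]])

```text
time_s: 2.95
eef_pos: [438.3, -129.8, 33.0]
ee_rot: [-0.0, 1.0, 0.0, 0.0]
force: [-0.2, 6.8, 7.0]
grip_width: 0.133
grip_force: 31.4
```

Emit:
servo_tool(commands=[[1,[0.0014,0,-0.0115],[0,0,0]],[1,[0.0031,0,-0.0112],[0,0,0]],[1,[0.0047,0,-0.0106],[0,0,0]],[1,[0.0062,0,-0.0099],[0,0,0]],[1,[0.0075,0,-0.0089],[0,0,0]],[1,[0.0087,0,-0.0077],[0,0,0]],[1,[0.0097,0,-0.0064],[0,0,0]],[1,[0.0105,0,-0.0049],[0,0,0]],[1,[0.0112,0,-0.0033],[0,0,0]],[1,[0.0115,0,-0.0017],[0,0,0]]])

```text
time_s: 3.78
eef_pos: [511.7, -129.0, 108.7]
ee_rot: [-0.001, 1.0, 0.0, -0.002]
force: [-5.1, 5.7, 3.0]
grip_width: 0.136
grip_force: 32.0
```

Emit:
servo_tool(commands=[[1,[0.006,0,0],[0,0,0]],[1,[0,0,0],[0,0,0]],[-1,[0,0,0],[0,0,0]],[-1,[0,0,0],[0,0,0]],[-1,[0,0,0],[0,0,0]],[-1,[0,0,0],[0,0,0]]])

```text
time_s: 4.28
eef_pos: [518.4, -130.5, 108.5]
ee_rot: [0.0, 1.0, 0.0, 0.0]
force: [0.1, -0.1, -1.0]
grip_width: 0.697
grip_force: 0.0
```

Run:
```python
from m import *
c=cam('wrist');save(c,'w2.png',scale=1);print(sense()['eef_pos'],sense()['grip_width'])
```

```text
[ 518.43956836 -130.52534371  108.46757961] 0.7756234264726294
```

View pics/w2.png

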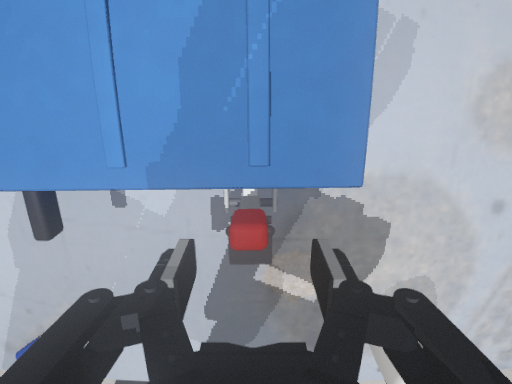

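The lever stands open at (250,230) and the lug is at (42,215).

Run:
```python
from m import *
import pickle
c=cam('wrist');P=cloud(c);v=c['pixels'].max(2)
m=(v<70)&(P[:,:,2]>80)&(P[:,:,2]<95)&(P[:,:,1]>-40)&(P[:,:,0]<548);q=P[m];print(len(q),q.mean(0),np.percentile(q,[2,98],axis=0))
c=pickle.load(open('top0.pkl','rb'));P=cloud(c)
m=(P[:,:,2]>220)&(P[:,:,0]>640)&(P[:,:,1]>-350)&(P[:,:,1]<350);q=P[m];print('shelf',np.percentile(q,[0.5,2,50],axis=0).round())
for a in range(-200,200,50):
    w=q[(q[:,1]>a)&(q[:,1]<a+50)];print(a,w[:,0].min().round() if len(w) else None, np.median(w[:,2]).round() if len(w) else None)
```

```text
<stdin>:4: RuntimeWarning: Mean of empty slice.
  ret = um.true_divide(
Traceback (most recent call last):
IndexError: index -1 is out of bounds for axis 0 with size 0
```

Emit:
servo_tool(commands=[[-1,[0,0,-0.03],[0,0,0]],[-1,[0,0,-0.03],[0,0,0]],[-1,[0,0,-0.03],[0,0,0]],[-1,[0,0,0],[0,0,0]]])

```text
time_s: 4.72
eef_pos: [520.4, -131.3, 204.1]
ee_rot: [0.002, 1.0, 0.0, 0.004]
force: [0.5, -0.6, 0.4]
grip_width: 1.0
grip_force: 0.0
```

Move above the lug, then measure.

Emit:
servo_tool(commands=[[-1,[0,-0.033,0],[0,0,0]],[-1,[0,-0.033,0],[0,0,0]],[-1,[0,-0.033,0],[0,0,0]],[-1,[0,-0.033,0],[0,0,0]],[-1,[0,0,0.02],[0,0,0]],[-1,[0,0,0],[0,0,0]],[-1,[0,0,0],[0,0,0]]])

```text
time_s: 5.3
eef_pos: [518.1, 1.6, 177.8]
ee_rot: [-0.0, 1.0, 0.0, -0.001]
force: [0.1, -1.2, -1.0]
grip_width: 1.0
grip_force: 0.0
```

Run:
```python
from m import *
import pickle
print(sense()['eef_pos'])
c=cam('wrist');P=cloud(c)
m=(P[:,:,2]>70)&(P[:,:,2]<97)&(abs(P[:,:,1])<40)&(P[:,:,0]<546)&(P[:,:,0]>490);q=P[m];print(len(q));print(np.median(q,0),np.percentile(q,[2,98],axis=0)) if len(q) else 0
m=(P[:,:,2]>102)&(P[:,:,2]<110)&(P[:,:,0]>500);q=P[m];print('lid front',np.percentile(q[:,0],1))
for y in(-60,-30,0,30,50):
    w=q[abs(q[:,1]-y)<4];print(y,np.percentile(w[:,0],1).round(1) if len(w) else 0)
print('lid left',np.percentile(q[:,1],99.5))
c=pickle.load(open('top0.pkl','rb'));P=cloud(c)
m=(P[:,:,2]>220)&(P[:,:,0]>640)&(P[:,:,1]>-350)&(P[:,:,1]<350);q=P[m]
for a in range(-200,200,50):
    w=q[(q[:,1]>a)&(q[:,1]<a+50)];print(a,(np.percentile(w[:,0],1).round(),np.median(w[:,2]).round()) if len(w) else None)
```

```text
[518.0510271    1.55072872 177.83034023]
599
[528.93824228   2.00714728  89.35952689] [[512.48472317  -3.6137636   86.80555432]
 [544.08503998   7.64582223  90.76447858]]
lid front 551.4995142002505
-60 551.6
-30 551.5
0 550.7
30 550.8
50 550.8
lid left 59.110210462169725
-200 (np.float64(774.0), np.float64(487.0))
-150 (np.float64(775.0), np.float64(484.0))
-100 (np.float64(775.0), np.float64(482.0))
-50 (np.float64(776.0), np.float64(486.0))
0 (np.float64(776.0), np.float64(479.0))
50 (np.float64(774.0), np.float64(438.0))
100 (np.float64(774.0), np.float64(423.0))
150 (np.float64(774.0), np.float64(422.0))
```

Emit:
servo_tool(commands=[[-1,[0.003,-0.0005,0.03],[0,0,0]],[-1,[0,0,0.03],[0,0,0]],[-1,[0,0,0.03],[0,0,0]],[-1,[0,0,0.016],[0,0,0]],[-1,[0,0,0.01],[0,0,0]],[1,[0,0,0],[0,0,0]],[1,[0,0,0],[0,0,0]],[1,[0,0,0],[0,0,0]],[1,[0,0,0],[0,0,0]],[1,[0,0,0],[0,0,0]]], squeeze=40)

```text
time_s: 6.18
eef_pos: [522.0, 2.0, 63.4]
ee_rot: [0.0, 1.0, 0.0, 0.001]
force: [0.2, -0.4, -0.3]
grip_width: 0.303
grip_force: 0.0
```

Emit:
servo_tool(commands=[[1,[0,0,0],[0,0,0]],[1,[0,0,0],[0,0,0]],[1,[0,0,0],[0,0,0]],[1,[0,0,0],[0,0,0]],[1,[0,0,0],[0,0,0]]])

```text
time_s: 6.6
eef_pos: [521.8, 1.4, 63.2]
ee_rot: [0.001, 1.0, 0.001, 0.001]
force: [-1.0, -5.6, 3.5]
grip_width: 0.129
grip_force: 41.7
```

Emit:
servo_tool(commands=[[1,[0.0025,0,-0.0137],[0,0,0]],[1,[0.0036,0,-0.0134],[0,0,0]],[1,[0.0048,0,-0.0131],[0,0,0]],[1,[0.0059,0,-0.0126],[0,0,0]],[1,[0.007,0,-0.012],[0,0,0]],[1,[0.008,0,-0.0114],[0,0,0]],[1,[0.009,0,-0.0106],[0,0,0]],[1,[0.0099,0,-0.0098],[0,0,0]],[1,[0.0107,0,-0.0089],[0,0,0]],[1,[0.0114,0,-0.0079],[0,0,0]]])

```text
time_s: 7.43
eef_pos: [593.1, 2.1, 175.3]
ee_rot: [0.0, 1.0, 0.0, -0.003]
force: [-3.4, -1.8, -6.7]
grip_width: 0.133
grip_force: 38.9
```

Emit:
servo_tool(commands=[[1,[0,0,0],[0,0,0]],[1,[0,0,0],[0,0,0]],[1,[0,0,0],[0,0,0]]])

```text
time_s: 7.68
eef_pos: [594.2, 2.1, 175.9]
ee_rot: [0.0, 1.0, 0.0, 0.001]
force: [1.9, -1.3, 1.1]
grip_width: 0.131
grip_force: 41.4
```

Lid at about 50°. Let go and wait, meanwhile computing the next arc.

Emit:
servo_tool(commands=[[-1,[0,0,0],[0,0,0]],[-1,[0,0,0],[0,0,0]],[-1,[0,0,0],[0,0,0]],[-1,[0,0,0],[0,0,0]],[-1,[0,0,0],[0,0,0]],[-1,[0,0,0],[0,0,0]],[-1,[0,0,0],[0,0,0]],[-1,[0,0,0],[0,0,0]],[-1,[0,0,0],[0,0,0]],[-1,[0,0,0],[0,0,0]]])

```text
time_s: 8.52
eef_pos: [594.3, 2.2, 175.8]
ee_rot: [0.0, 1.0, 0.0, 0.0]
force: [-0.2, -0.1, -0.2]
grip_width: 0.998
grip_force: 0.0
```

Emit:
servo_tool(commands=[[-1,[0,0,0],[0,0,0]],[-1,[0,0,0],[0,0,0]],[-1,[0,0,0],[0,0,0]],[-1,[0,0,0],[0,0,0]],[-1,[0,0,0],[0,0,0]],[-1,[0,0,0],[0,0,0]],[-1,[0,0,0],[0,0,0]],[-1,[0,0,0],[0,0,0]],[-1,[0,0,0],[0,0,0]],[-1,[0,0,0],[0,0,0]]])

```text
time_s: 9.35
eef_pos: [594.3, 2.2, 175.8]
ee_rot: [0.0, 1.0, 0.0, -0.0]
force: [0.2, -0.1, 0.1]
grip_width: 0.999
grip_force: 0.0
```

Emit:
servo_tool(commands=[[-1,[0,0,0],[0,0,0]],[-1,[0,0,0],[0,0,0]],[-1,[0,0,0],[0,0,0]],[-1,[0,0,0],[0,0,0]],[-1,[0,0,0],[0,0,0]],[-1,[0,0,0],[0,0,0]],[-1,[0,0,0],[0,0,0]],[-1,[0,0,0],[0,0,0]],[-1,[0,0,0],[0,0,0]],[-1,[0,0,0],[0,0,0]]])

```text
time_s: 10.18
eef_pos: [594.3, 2.2, 175.8]
ee_rot: [-0.0, 1.0, 0.0, 0.0]
force: [0.2, 0.4, 0.5]
grip_width: 1.001
grip_force: 0.0
```

Run:
```python
from m import *
c=cam('wrist');P=cloud(c);save(c,'w3.png')
# lid top plane tilt
m=cmask(c,'blue',100,40)&(P[:,:,2]>100);q=P[m];q=q[abs(q[:,1]+60)<60]
print(len(q),q.min(0),q.max(0));A=np.c_[q[:,0],np.ones(len(q))];k=np.linalg.lstsq(A,q[:,2],rcond=None)[0];print('slope deg',np.degrees(np.arctan(k[0])))
def arc(th0,th1,n,tilt0,tilt1,r=(-157,22)):
    prev=None
    for i in range(n+1):
        th=np.radians(th0+(th1-th0)*i/n);t=np.radians(tilt0+(tilt1-tilt0)*i/n)
        g=np.array([r[0]*np.cos(th)+r[1]*np.sin(th),-r[0]*np.sin(th)+r[1]*np.cos(th)])
        z=np.array([np.sin(t),-np.cos(t)]);x=np.array([np.cos(t),np.sin(t)])
        p=g+18.7*z
        if prev is not None: d=p-prev[0];print(i,[round(float(d@prev[1])/1000,4),round(float(d@prev[2])/1000,4)], p.round(1))
        prev=(p,x,z)
arc(50,100,10,0,40)
```

```text
39683 [ 593.72516033 -119.99796583  100.00476146] [ 7.06913624e+02 -1.19132883e-03  1.88651222e+02]
slope deg -39.226272006811435
1 [0.0133, -0.0069] [-70.7 122.6]
2 [0.0143, -0.0049] [-56.8 128.4]
3 [0.0149, -0.0028] [-42.5 133.3]
4 [0.0151, -0.0007] [-27.9 137.1]
5 [0.015, 0.0015] [-13.  139.8]
6 [0.0146, 0.0036] [  2.  141.4]
7 [0.0139, 0.0057] [ 17.  141.8]
8 [0.0128, 0.0076] [ 31.9 141.1]
9 [0.0115, 0.0093] [ 46.6 139.4]
10 [0.0099, 0.0108] [ 60.9 136.5]
```

Emit:
servo_tool(commands=[[1,[0,0,0],[0,0,0]],[1,[0,0,0],[0,0,0]],[1,[0,0,0],[0,0,0]],[1,[0,0,0],[0,0,0]],[1,[0,0,0],[0,0,0]],[1,[0,0,0],[0,0,0]],[1,[0,0,0],[0,0,0]],[1,[0,0,0],[0,0,0]],[1,[0,0,0],[0,0,0]]])

```text
time_s: 10.98
eef_pos: [594.2, 2.1, 175.9]
ee_rot: [0.0, 1.0, 0.0, -0.0]
force: [-0.7, -0.5, 1.0]
grip_width: 0.127
grip_force: 40.8
```

Emit:
servo_tool(commands=[[1,[0.0133,0,-0.0069],[0,0.667,0]],[1,[0.0143,0,-0.0049],[0,0.667,0]],[1,[0.0149,0,-0.0028],[0,0.667,0]],[1,[0.0151,0,-0.0007],[0,0.667,0]],[1,[0.015,0,0.0015],[0,0.667,0]],[1,[0.0146,0,0.0036],[0,0.667,0]],[1,[0.0139,0,0.0057],[0,0.667,0]],[1,[0.0128,0,0.0076],[0,0.667,0]],[1,[0.0115,0,0.0093],[0,0.667,0]],[1,[0.0099,0,0.0108],[0,0.667,0]]])

```text
time_s: 11.82
eef_pos: [740.1, 3.3, 198.6]
ee_rot: [-0.0, 0.939, 0.0, 0.345]
force: [-3.6, 12.5, 8.2]
grip_width: 0.132
grip_force: 45.3
```

Emit:
servo_tool(commands=[[1,[0,0,0],[0,0,0]],[1,[0,0,0],[0,0,0]],[1,[0,0,0],[0,0,0]],[1,[0,0,0],[0,0,0]]])

```text
time_s: 12.15
eef_pos: [740.0, 3.4, 198.0]
ee_rot: [-0.0, 0.939, 0.0, 0.344]
force: [3.1, 7.6, 3.3]
grip_width: 0.131
grip_force: 45.8
```

Emit:
servo_tool(commands=[[-1,[0,0,0],[0,0,0]],[-1,[0,0,0],[0,0,0]],[-1,[0,0,0],[0,0,0]],[-1,[0,0,0],[0,0,0]],[-1,[0,0,0],[0,0,0]],[-1,[0,0,-0.02],[0,0,0]],[-1,[0,0,-0.035],[0,0,0]],[-1,[0,0,-0.035],[0,0,0]],[-1,[0,0,-0.035],[0,0,0]]])

```text
time_s: 12.9
eef_pos: [657.6, 2.1, 293.0]
ee_rot: [-0.0, 0.94, 0.0, 0.342]
force: [1.1, -0.1, 0.2]
grip_width: 1.0
grip_force: 0.0
```

Emit:
servo_tool(commands=[[-1,[-0.03,0,-0.01],[0,-0.952,0]],[-1,[-0.03,0,-0.01],[0,-0.952,0]],[-1,[-0.03,0,-0.01],[0,-0.952,0]],[-1,[-0.03,0,-0.01],[0,-0.952,0]],[-1,[-0.03,0,-0.01],[0,-0.952,0]],[-1,[-0.03,0,0],[0,-0.952,0]],[-1,[0,0,0],[0,-0.952,0]],[-1,[0,0,0],[0,0,0]]])

```text
time_s: 13.57
eef_pos: [475.8, 1.8, 258.7]
ee_rot: [0.0, 1.0, -0.0, -0.001]
force: [2.0, 0.5, -0.2]
grip_width: 1.0
grip_force: 0.0
```

Run:
```python
from m import *
import pickle
s=sense();print(s['eef_pos'],s['ee_rot'],s['joints'])
c=cam('scene');save(c,'s2.png',scale=1.2);P=cloud(c)
px={'blue':(137,287),'yellow':(189,246),'red':(209,278),'green':(366,173)}
for k,(u,v) in px.items():
    nr=np.median(P[v-4:v+5,u-4:u+5].reshape(-1,3),0);print(k,cass(c,P,k,nr,80))
```

```text
[475.83705176   1.84408885 258.69912111] [ 9.45901312e-05  9.99999317e-01 -8.10940432e-05 -1.16182723e-03] [-2.42624924e-01  1.84842846e-01  1.58996646e+00 -7.57084727e-04
  1.36899361e+00  1.32848616e+00]
blue {'ribn': 103, 'rib': array([512.2, 402.6,  59.1]), 'ribrect': ((530.30419921875, 413.4250793457031), (80.79121398925781, 40.76290512084961), 32.35346984863281), 'blk': array([514.5, 402.3, 105.6,  46. ,  28.5]), 'z': np.float64(25.2)}
yellow {'ribn': 66, 'rib': array([540.3, 216.3,  57.6]), 'ribrect': ((541.4401245117188, 215.89016723632812), (15.159368515014648, 36.372013092041016), 21.653635025024414), 'blk': array([542. , 216.8,  80.1,  45.7,  15.4]), 'z': np.float64(25.5)}
red {'ribn': 81, 'rib': array([416.4, 228.8,  57. ]), 'ribrect': ((416.90716552734375, 228.53805541992188), (16.465295791625977, 36.377685546875), 8.300309181213379), 'blk': array([417.1, 228.6,  80.6,  46.6,  17.6]), 'z': np.float64(24.7)}
green {'ribn': 29, 'rib': array([ 460.7, -413.5,   57.6]), 'ribrect': ((460.851318359375, -413.1002197265625), (11.463991165161133, 41.1409912109375), 7.590627193450928), 'blk': array([ 462.4, -415.3,   80.8,   49.4,   12.9]), 'z': np.float64(23.8)}
```

View pics/s2.png

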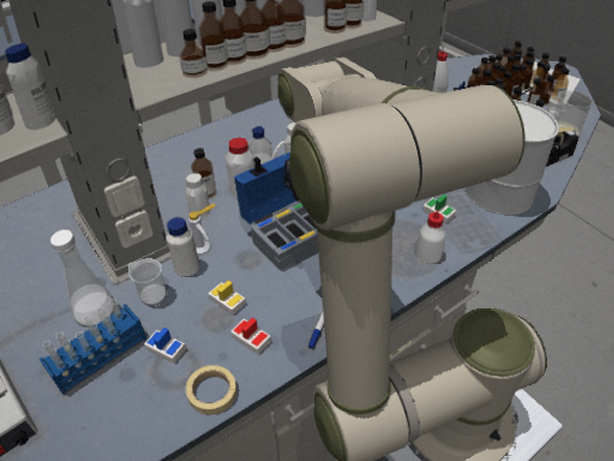

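The case is open with the lid upright at (265,185), and all cassettes stay where they were. I turn the gripper and move over yellow.

Emit:
servo_tool(commands=[[-1,[0.008,-0.0265,0.004],[0,0,-0.98]],[-1,[0,0,0],[0,0,-0.98]],[-1,[0,0,0],[0,0,-0.98]],[-1,[0,0,0],[0,0,-0.98]],[-1,[0,0,0],[0,0,-0.98]],[-1,[0,0,0],[0,0,-0.98]],[-1,[0,0,0],[0,0,-0.98]],[-1,[0,0,0],[0,0,-0.98]],[-1,[0,0,0],[0,0,-0.98]]])

```text
time_s: 14.37
eef_pos: [483.7, 28.7, 254.8]
ee_rot: [0.001, 0.894, 0.448, 0.002]
force: [-0.5, 0.3, 0.6]
grip_width: 1.001
grip_force: 0.0
```

Emit:
servo_tool(commands=[[-1,[0,0,0],[0,0,-0.98]],[-1,[0,0,0],[0,0,-0.98]],[-1,[0,0,0],[0,0,-0.98]],[-1,[0,0,0],[0,0,-0.98]],[-1,[0,0,0],[0,0,-0.98]],[-1,[0,0,0],[0,0,-0.98]],[-1,[0,0,0],[0,0,-0.98]],[-1,[0,0,0],[0,0,-0.98]],[-1,[0,0,0],[0,0,-0.98]],[-1,[0,0,0],[0,0,0]]])

```text
time_s: 15.2
eef_pos: [483.6, 28.7, 254.8]
ee_rot: [0.001, 0.601, 0.799, 0.001]
force: [-0.6, 0.5, 0.5]
grip_width: 1.0
grip_force: 0.0
```

```bash
cat >> m.py <<'E'
def tool(target,phi=None,z=None):
    """shift in tool axes (m) to put TCP at world target (mm), and turn about tool z to bring tool y parallel to phi deg"""
    s=sense();T=q2R(s['ee_rot']);d=T.T@(np.array(target)-s['eef_pos'])
    psi=np.degrees(np.arctan2(T[1,0],T[0,0]));out='pos %s psi %.1f'%(s['eef_pos'].round(1),psi)
    if phi is not None: out+=' turn_units(az) %.2f'%(-((phi+90-psi))/6)
    return out+' shift_m %s'%(d/1000).round(4)
E
python3 - <<'E'
from m import *
print(tool((541,200,218),16.5))
E
```

```text
pos [483.6  28.7 254.8] psi 106.1 turn_units(az) -0.07 shift_m [0.1488 0.1025 0.0371]
```

Emit:
servo_tool(commands=[[-1,[0.03,0.0205,0.0074],[0,0,0]],[-1,[0.03,0.0205,0.0074],[0,0,0]],[-1,[0.03,0.0205,0.0074],[0,0,0]],[-1,[0.03,0.0205,0.0074],[0,0,0]],[-1,[0.029,0.0205,0.0074],[0,0,0]],[-1,[0,0,0],[0,0,0]],[-1,[0,0,0],[0,0,0]]])

```text
time_s: 15.78
eef_pos: [541.2, 201.2, 217.0]
ee_rot: [0.0, 0.603, 0.798, 0.0]
force: [-0.9, -0.8, 0.9]
grip_width: 1.0
grip_force: 0.0
```

```bash
cat >> m.py <<'E'
def wpose(col):
    """cassette pose from wrist cam: block rect by cloud + rib centre by ray on z=58"""
    c=cam('wrist');P=cloud(c)
    m=cmask(c,col)&(P[:,:,2]>48)&(P[:,:,2]<68)
    l,s,st,ce=cv2.connectedComponentsWithStats(m.astype(np.uint8))
    i=1+np.argmax(st[1:,4]);g=s==i;p=P[g];ctr=np.median(p,0)
    top=(P[:,:,2]>52)&g
    rr=cv2.minAreaRect(P[top][:,:2].astype(np.float32))
    blk=(P[:,:,2]>15)&(P[:,:,2]<66)&(np.hypot(P[:,:,0]-ctr[0],P[:,:,1]-ctr[1])<56)
    rb=cv2.minAreaRect(P[blk][:,:2].astype(np.float32))
    f=lambda r:np.round([*r[0],*r[1],r[2]],1).tolist()
    print(col,'rib',f(rr),'blk',f(rb),'topz',np.median(p[:,2]).round(1));return c
E
python3 - <<'E'
from m import *
c=wpose('yellow');save(c,'w4.png');print(sense()['eef_pos'])
E
```

```text
yellow rib [541.9, 214.5, 12.1, 36.4, 15.7] blk [541.6, 214.6, 79.5, 46.6, 14.8] topz 58.4
[541.19396835 200.06313875 217.61366693]
```

View pics/w4.png

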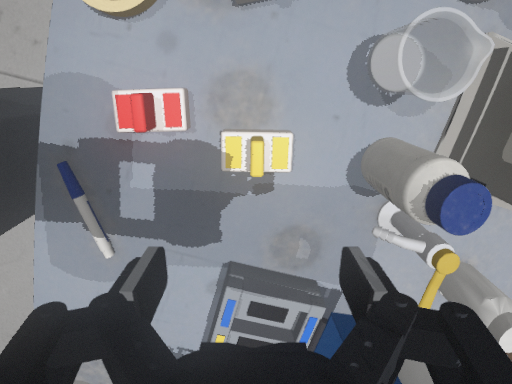

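Yellow is at pixel (257,152), red at (150,110), and the open bays show at the bottom. Descend on yellow.

Run:
```python
from m import *
print(tool((541.7,214.5,29.5),15))
```

```text
pos [541.2 200.1 217.6] psi 105.8 turn_units(az) 0.13 shift_m [0.0138 0.0041 0.1881]
```

Emit:
servo_tool(commands=[[-1,[0.0138,0.0042,0],[0,0,0.13]],[-1,[0,0,0.04],[0,0,0]],[-1,[0,0,0.04],[0,0,0]],[-1,[0,0,0.04],[0,0,0]],[-1,[0,0,0.03],[0,0,0]],[-1,[0,0,0.02],[0,0,0]],[-1,[0,0,0.0185],[0,0,0]],[-1,[0,0,0],[0,0,0]],[1,[0,0,0],[0,0,0]],[1,[0,0,0],[0,0,0]]], squeeze=60)

```text
time_s: 16.67
eef_pos: [542.6, 213.9, 31.1]
ee_rot: [0.001, 0.609, 0.793, 0.001]
force: [-0.1, 0.3, 0.3]
grip_width: 0.747
grip_force: 0.0
```

Emit:
servo_tool(commands=[[1,[0,0,0],[0,0,0]],[1,[0,0,0],[0,0,0]],[1,[0,0,0],[0,0,0]],[1,[0,0,0],[0,0,0]],[1,[0,0,0],[0,0,0]],[1,[0,0,0],[0,0,0]],[1,[0,0,0],[0,0,0]],[1,[0,0,0],[0,0,0]]])

```text
time_s: 17.33
eef_pos: [542.0, 214.5, 30.0]
ee_rot: [0.001, 0.608, 0.794, 0.001]
force: [-0.9, -0.4, 6.0]
grip_width: 0.159
grip_force: 59.8
```

Emit:
servo_tool(commands=[[1,[0,0,-0.02],[0,0,0]],[1,[0,0,-0.03],[0,0,0]],[1,[0,0,-0.04],[0,0,0]],[1,[0,0,-0.04],[0,0,0]],[1,[0,0,-0.04],[0,0,0]],[1,[0,0,0],[0,0,0]],[1,[0,0,0],[0,0,0]]])

```text
time_s: 17.92
eef_pos: [542.0, 214.6, 201.0]
ee_rot: [0.001, 0.608, 0.794, 0.002]
force: [-0.1, -0.3, -2.5]
grip_width: 0.15
grip_force: 58.9
```

```bash
cat >> m.py <<'E'
BY=dict(blue=85.5,yellow=28.5,green=-28.5,red=-85.5)
def strips(c,x0=612,y0=-62.5,minz=52):
    P=cloud(c);out=[]
    for k,y in BY.items():
        m=cmask(c,k,90,60)&(P[:,:,2]>minz)&(P[:,:,2]<68)&(abs(P[:,:,1]-y0-y)<30)&(abs(P[:,:,0]-x0)<68)
        l,s,st,ce=cv2.connectedComponentsWithStats(m.astype(np.uint8))
        for i in range(1,l):
            if st[i,4]<8: continue
            vu=np.argwhere(s==i);w=onplane(c,vu[:,::-1],60);out.append((k,st[i,4],w.mean(0)[:2].round(1).tolist(),np.ptp(w,axis=0)[:2].round(0).tolist()))
    return out
E
python3 - <<'E'
from m import *
import pickle
print(sense()['eef_pos'])
for n in('top','wrist'):
    c=cam(n);pickle.dump(c,open(n+'1.pkl','wb'))
    if n=='top':save(c,'t5.png',(180,120,340,250),4)
    for o in strips(c):print(n,o)
E
```

```text
[542.03665969 214.59292601 200.95862907]
top ('blue', np.int32(59), [666.6, 24.5], [22.0, 39.0])
top ('blue', np.int32(45), [560.1, 22.8], [11.0, 38.0])
top ('yellow', np.int32(45), [664.8, -32.9], [11.0, 39.0])
top ('yellow', np.int32(44), [560.4, -34.0], [11.0, 42.0])
top ('green', np.int32(43), [664.9, -89.3], [11.0, 39.0])
top ('green', np.int32(35), [562.0, -91.9], [7.0, 38.0])
top ('red', np.int32(55), [666.3, -148.5], [15.0, 43.0])
top ('red', np.int32(39), [564.1, -151.2], [14.0, 42.0])
```

View pics/t5.png

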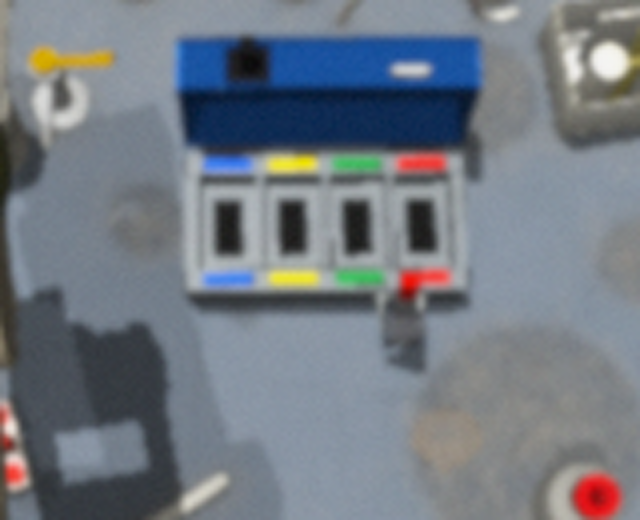

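Deck seen clear from above: strips give the case centre at (612.6, -62.3), yaw about 0.9°. Turn square and go over the yellow bay.

Emit:
servo_tool(commands=[[1,[0,0,0],[0,0,0.783]],[1,[0,0,0],[0,0,0.783]],[1,[0,0,0],[0,0,0.783]],[1,[0,0,0],[0,0,0]],[1,[0,0,0],[0,0,0]]])

```text
time_s: 18.43
eef_pos: [541.0, 214.3, 197.8]
ee_rot: [-0.001, 0.7, 0.714, -0.001]
force: [-0.2, -0.9, -0.3]
grip_width: 0.151
grip_force: 58.8
```

Run:
```python
from m import *
print(tool((612.2,-33.8,150),0.9))
```

```text
pos [541.  214.3 197.8] psi 91.1 turn_units(az) 0.04 shift_m [-0.2494  0.0664  0.0477]
```

Emit:
servo_tool(commands=[[1,[-0.0356,0.0095,0],[0,0,0]],[1,[-0.0356,0.0095,0],[0,0,0]],[1,[-0.0356,0.0095,0],[0,0,0]],[1,[-0.0356,0.0095,0],[0,0,0]],[1,[-0.0356,0.0095,0],[0,0,0]],[1,[-0.0356,0.0095,0],[0,0,0]],[1,[-0.0356,0.0095,0.02],[0,0,0.04]],[1,[0,0,0.03],[0,0,0]],[1,[0,0,0],[0,0,0]],[1,[0,0,0],[0,0,0]]])

```text
time_s: 19.27
eef_pos: [611.3, -33.0, 148.1]
ee_rot: [-0.002, 0.702, 0.712, -0.001]
force: [-0.3, 1.2, -0.7]
grip_width: 0.151
grip_force: 58.8
```

Run:
```python
from m import *
print(tool((612.2,-33.8,98),0.9))
for n in('wrist','top'):
    c=cam(n);save(c,'p6%s.png'%n)
    for o in strips(c):print(n,o)
P=cloud(c)
```

```text
pos [611.3 -33.  148.1] psi 90.8 turn_units(az) -0.01 shift_m [-0.0009  0.0011  0.0501]
wrist ('blue', np.int32(758), [559.8, 22.9], [10.0, 42.0])
wrist ('blue', np.int32(759), [663.3, 24.2], [11.0, 42.0])
wrist ('blue', np.int32(20), [681.0, 41.4], [2.0, 7.0])
wrist ('blue', np.int32(22), [681.1, 29.5], [2.0, 11.0])
wrist ('blue', np.int32(8), [681.5, 4.8], [1.0, 3.0])
wrist ('yellow', np.int32(273), [560.2, -23.4], [10.0, 20.0])
wrist ('yellow', np.int32(312), [664.1, -22.8], [10.0, 25.0])
top ('green', np.int32(23), [562.1, -97.2], [7.0, 28.0])
top ('red', np.int32(57), [666.5, -147.9], [15.0, 43.0])
top ('red', np.int32(42), [564.0, -151.1], [14.0, 42.0])
```

View pics/p6wrist.png

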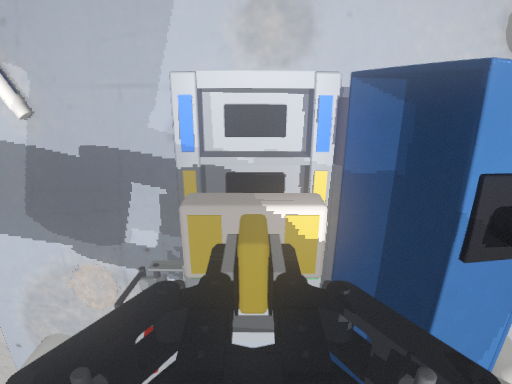

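The held yellow cassette at (253,235) lines up over its bay; the blue bay is at (255,120).

```bash
cat >> m.py <<'E'
def held(col):
    c=cam('wrist');s=sense();P=cloud(c);e=s['eef_pos'];T=q2R(s['ee_rot'])
    L=(P-e)@T
    m=cmask(c,col,100,60)&(abs(L[:,:,0])<30)&(abs(L[:,:,1])<45)
    rib=m&(L[:,:,2]>-35)&(L[:,:,2]<-22)
    blk=(L[:,:,2]>0)&(L[:,:,2]<11)&(abs(L[:,:,0])<40)&(abs(L[:,:,1])<60)
    q=L[blk];print('eef',e.round(1),'block tool x',np.percentile(q[:,0],[1,99]).round(1),'y',np.percentile(q[:,1],[1,99]).round(1),'z',np.median(q[:,2]).round(1),'rect',np.round(cv2.minAreaRect(q[:,:2].astype(np.float32))[2],1))
    q=L[rib]; 
    if len(q): print('rib tool x',np.percentile(q[:,0],[1,99]).round(1))
    return c
E
python3 - <<'E'
from m import *
held('yellow')
E
```

```text
eef [612.8 -32.4 151.3] block tool x [-20.  23.] y [-39.1  38.6] z 5.6 rect 89.9
rib tool x [-17.6  19. ]
```

Emit:
servo_tool(commands=[[1,[-0.0008,0.0002,0.02],[0,0,0]],[1,[0,0,0.02],[0,0,0]],[1,[0,0,0.014],[0,0,0]],[1,[0,0,0.005],[0,0,0]],[1,[0,0,0.005],[0,0,0]],[1,[0,0,0.005],[0,0,0]],[1,[0,0,0],[0,0,0]]])

```text
time_s: 20.0
eef_pos: [612.6, -33.9, 80.7]
ee_rot: [0.0, 0.702, 0.712, 0.0]
force: [-0.6, -0.4, -2.8]
grip_width: 0.153
grip_force: 59.0
```

Emit:
servo_tool(commands=[[1,[0,0,0.004],[0,0,0]],[1,[0,0,0.004],[0,0,0]],[1,[0,0,0.002],[0,0,0]],[1,[0,0,0.002],[0,0,0]],[1,[0,0,0.002],[0,0,0]],[1,[0,0,0.0015],[0,0,0]],[1,[0,0,0.001],[0,0,0]],[1,[0,0,0],[0,0,0]]])

```text
time_s: 20.67
eef_pos: [612.8, -34.3, 66.0]
ee_rot: [0.001, 0.702, 0.712, 0.001]
force: [-6.3, 1.5, 16.9]
grip_width: 0.155
grip_force: 61.6
```

Emit:
servo_tool(commands=[[1,[0,0,0.0015],[0,0,0]],[1,[0,0,0],[0,0,0]],[1,[0,0,0],[0,0,0]]])

```text
time_s: 20.92
eef_pos: [612.9, -34.2, 66.0]
ee_rot: [0.001, 0.702, 0.712, 0.001]
force: [-12.4, 2.6, 28.3]
grip_width: 0.154
grip_force: 63.3
```

Emit:
servo_tool(commands=[[-0.2,[0,0,0],[0,0,0]],[-0.2,[0,0,0],[0,0,0]],[-0.2,[0,0,0],[0,0,0]],[-0.2,[0,0,0],[0,0,0]],[-0.2,[0,0,-0.02],[0,0,0]],[-0.2,[0,0,-0.04],[0,0,0]],[-0.2,[0,0,-0.04],[0,0,0]],[-0.2,[0,0,0],[0,0,0]]])

```text
time_s: 21.58
eef_pos: [615.3, -34.8, 170.3]
ee_rot: [0.006, 0.702, 0.712, 0.003]
force: [0.9, 0.1, 0.3]
grip_width: 0.605
grip_force: 0.0
```

Emit:
servo_tool(commands=[[-0.2,[0.04,0,-0.02],[0,0,0]],[-0.2,[0.04,0,-0.02],[0,0,0]],[-0.2,[0.02,0,0],[0,0,0]],[-0.2,[0,0,0],[0,0,0]],[-0.2,[0,0,0],[0,0,0]]])

```text
time_s: 22.0
eef_pos: [611.0, 61.1, 199.2]
ee_rot: [0.0, 0.702, 0.712, 0.0]
force: [0.4, -0.7, 0.3]
grip_width: 0.599
grip_force: 0.0
```

```bash
cat >> m.py <<'E'
def seated(c,col,x0=612.6,y0=-62.3,yaw=.015):
    P=cloud(c);y=BY[col];b=np.array([x0-y*yaw,y0+y])
    # local coords in bay frame
    X=(P[:,:,0]-b[0])+(P[:,:,1]-b[1])*yaw;Y=(P[:,:,1]-b[1])-(P[:,:,0]-b[0])*yaw;Z=P[:,:,2]
    top=(abs(X)<36)&(abs(X)>16)&(abs(Y)<17);rim=(abs(X)>46)&(abs(X)<57)&(abs(Y)<20)
    rib=cmask(c,col,100,50)&(Z>84)&(Z<106)&(abs(X)<20)&(abs(Y)<30)
    q=P[rib][:,:2]
    print(col,'block z',np.median(Z[top]).round(1),'deck z',np.median(Z[rim]).round(1),'n',int(top.sum()),'rib z',np.median(Z[rib]).round(1) if rib.any() else None,'rib rel',(np.percentile(X[rib],[2,98]).round(1),np.percentile(Y[rib],[2,98]).round(1)) if rib.any() else None)
E
python3 - <<'E'
from m import *
print(sense()['eef_pos'])
for n in('wrist','scene'):
    c=cam(n);save(c,'p7%s.png'%n);seated(c,'yellow')
    for o in strips(c):print(n,o)
E
```

```text
[611.04250285  61.09112367 199.23327738]
yellow block z 61.3 deck z 61.3 n 1037 rib z 94.1 rib rel (array([-5.5,  7.1]), array([-17.1,  18.5]))
wrist ('blue', np.int32(383), [559.9, 23.3], [10.0, 41.0])
wrist ('blue', np.int32(395), [663.2, 23.7], [11.0, 41.0])
wrist ('yellow', np.int32(173), [562.8, -35.7], [7.0, 42.0])
wrist ('yellow', np.int32(187), [661.9, -35.0], [9.0, 41.0])
wrist ('yellow', np.int32(466), [586.6, -35.3], [17.0, 35.0])
wrist ('yellow', np.int32(29), [612.9, -18.7], [12.0, 3.0])
wrist ('yellow', np.int32(472), [639.0, -34.3], [18.0, 35.0])
wrist ('green', np.int32(254), [561.1, -91.3], [10.0, 41.0])
wrist ('green', np.int32(245), [664.4, -89.8], [10.0, 41.0])
wrist ('red', np.int32(93), [561.7, -136.6], [10.0, 16.0])
wrist ('red', np.int32(92), [664.9, -135.0], [10.0, 16.0])
yellow block z nan deck z nan n 0 rib z None rib rel None
scene ('blue', np.int32(37), [667.9, 23.6], [12.0, 40.0])
  return _methods._mean(a, axis=axis, dtype=dtype,
  ret = ret.dtype.type(ret / rcount)
```

View pics/p7wrist.png

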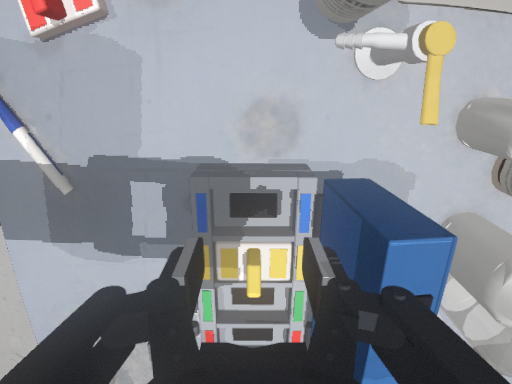

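Yellow is seated flush (253,265). On to red.

Emit:
servo_tool(commands=[[-0.6,[0.022,-0.0274,-0.0023],[0,0,0]],[-1,[0.022,-0.0274,-0.0023],[0,0,0]],[-1,[0.022,-0.0274,-0.0023],[0,0,0]],[-1,[0.022,-0.0274,-0.0023],[0,0,0]],[-1,[0.022,-0.0274,-0.0023],[0,0,0]],[-1,[0.022,-0.0274,-0.0023],[0,0,0]],[-1,[0.022,-0.0274,-0.0023],[0,0,0]],[-1,[0,0,0],[0,0,-0.894]],[-1,[0,0,0],[0,0,-0.894]],[-1,[0,0,0],[0,0,-0.894]]])

```text
time_s: 22.93
eef_pos: [417.4, 211.3, 215.6]
ee_rot: [0.0, 0.594, 0.804, 0.0]
force: [-0.2, 0.0, -0.6]
grip_width: 1.003
grip_force: 0.0
```

Emit:
servo_tool(commands=[[-1,[0,0,0],[0,0,0]],[-1,[0,0,0],[0,0,0]]])

```text
time_s: 23.1
eef_pos: [417.6, 211.1, 215.4]
ee_rot: [0.0, 0.598, 0.802, -0.0]
force: [-0.6, -0.8, 0.1]
grip_width: 0.997
grip_force: 0.0
```

Run:
```python
from m import *
c=wpose('red');print(tool((417,228,29.5),17))
```

```text
red rib [416.5, 227.9, 13.0, 36.8, 16.4] blk [416.3, 227.4, 80.2, 46.4, 16.5] topz 58.4
pos [417.7 211.2 215.5] psi 106.6 turn_units(az) -0.07 shift_m [0.0163 0.0041 0.186 ]
```

Emit:
servo_tool(commands=[[-1,[0.0161,0.0036,0],[0,0,0]],[-1,[0,0,0.04],[0,0,0]],[-1,[0,0,0.04],[0,0,0]],[-1,[0,0,0.04],[0,0,0]],[-1,[0,0,0.03],[0,0,0]],[-1,[0,0,0.02],[0,0,0]],[-1,[0,0,0.0162],[0,0,0]],[-1,[0,0,0],[0,0,0]],[1,[0,0,0],[0,0,0]],[1,[0,0,0],[0,0,0]]])

```text
time_s: 23.98
eef_pos: [417.0, 228.3, 30.5]
ee_rot: [0.001, 0.597, 0.803, 0.001]
force: [-0.0, 0.7, 1.3]
grip_width: 0.752
grip_force: 0.0
```

Emit:
servo_tool(commands=[[1,[0,0,0],[0,0,0]],[1,[0,0,0],[0,0,0]],[1,[0,0,0],[0,0,0]],[1,[0,0,0],[0,0,0]],[1,[0,0,0],[0,0,0]],[1,[0,0,0],[0,0,0]],[1,[0,0,0],[0,0,0]],[1,[0,0,0],[0,0,0]]])

```text
time_s: 24.65
eef_pos: [416.7, 228.4, 30.2]
ee_rot: [0.001, 0.596, 0.803, 0.001]
force: [-0.8, 0.4, 6.4]
grip_width: 0.156
grip_force: 59.6
```

Emit:
servo_tool(commands=[[1,[0,0,-0.02],[0,0,0]],[1,[0,0,-0.03],[0,0,0]],[1,[0,0,-0.04],[0,0,0]],[1,[0,0,-0.04],[0,0,0.89]],[1,[0,0,-0.04],[0,0,0.89]],[1,[0,0,0],[0,0,0.83]],[1,[0,0,0],[0,0,0]],[1,[0,0,0],[0,0,0]]])

```text
time_s: 25.32
eef_pos: [415.6, 228.2, 198.8]
ee_rot: [-0.0, 0.699, 0.715, -0.0]
force: [-0.2, -0.4, -2.9]
grip_width: 0.154
grip_force: 58.9
```

Run:
```python
from m import *
# bay red at case y -85.5
print(tool((613.9,-148,200),0.9))
```

```text
pos [415.6 228.2 198.8] psi 91.3 turn_units(az) 0.07 shift_m [-0.3806  0.1896 -0.0013]
```

Emit:
servo_tool(commands=[[1,[-0.0346,0.0172,0],[0,0,0.07]],[1,[-0.0346,0.0172,0],[0,0,0]],[1,[-0.0346,0.0172,0],[0,0,0]],[1,[-0.0346,0.0172,0],[0,0,0]],[1,[-0.0346,0.0172,0],[0,0,0]],[1,[-0.0346,0.0172,0],[0,0,0]],[1,[-0.0346,0.0172,0],[0,0,0]],[1,[-0.0346,0.0172,0],[0,0,0]],[1,[-0.0346,0.0172,0],[0,0,0]],[1,[-0.0346,0.0172,0],[0,0,0]]])

```text
time_s: 26.15
eef_pos: [592.8, -117.0, 197.4]
ee_rot: [-0.002, 0.702, 0.713, -0.0]
force: [0.9, 0.3, -1.3]
grip_width: 0.151
grip_force: 58.8
```

Emit:
servo_tool(commands=[[1,[-0.0346,0.0172,0],[0,0,0]],[1,[0,0,0.03],[0,0,0]],[1,[0,0,0.03],[0,0,0]],[1,[0,0,0],[0,0,0]],[1,[0,0,0],[0,0,0]],[1,[0,0,0],[0,0,0]]])

```text
time_s: 26.65
eef_pos: [611.0, -149.5, 140.6]
ee_rot: [0.001, 0.702, 0.712, 0.0]
force: [-0.2, -0.8, -0.3]
grip_width: 0.146
grip_force: 58.8
```

Run:
```python
from m import *
print(tool((613.9,-148,100),0.9))
c=held('red')
for o in strips(c):print(o)
print(tool((613.9,-148,100),0.9))
```

```text
pos [ 611.  -149.5  140.6] psi 90.8 turn_units(az) -0.01 shift_m [0.0014 0.0029 0.0406]
eef [ 611.3 -149.6  141.3] block tool x [-21.2  22. ] y [-39.2  38.6] z 6.0 rect 89.8
rib tool x [-18.1  17.8]
('yellow', np.int32(983), [560.4, -33.8], [10.0, 42.0])
('yellow', np.int32(964), [663.9, -32.4], [10.0, 42.0])
('yellow', np.int32(1462), [588.6, -35.9], [18.0, 35.0])
('yellow', np.int32(1453), [640.9, -35.4], [18.0, 36.0])
('green', np.int32(794), [561.1, -91.0], [10.0, 42.0])
('green', np.int32(770), [664.6, -89.8], [10.0, 41.0])
('red', np.int32(346), [561.5, -137.8], [10.0, 24.0])
('red', np.int32(420), [665.7, -139.2], [11.0, 33.0])
pos [ 611.3 -149.6  141.3] psi 90.8 turn_units(az) -0.01 shift_m [0.0016 0.0025 0.0413]
```

Emit:
servo_tool(commands=[[1,[0.0027,0.0024,0.02],[0,0,0]],[1,[0,0,0.02],[0,0,0]],[1,[0,0,0.006],[0,0,0]],[1,[0,0,0.006],[0,0,0]],[1,[0,0,0.005],[0,0,0]],[1,[0,0,0.004],[0,0,0]],[1,[0,0,0],[0,0,0]],[1,[0,0,0],[0,0,0]]])

```text
time_s: 27.37
eef_pos: [613.3, -147.0, 79.2]
ee_rot: [0.001, 0.702, 0.712, 0.0]
force: [-0.4, -0.3, -0.7]
grip_width: 0.149
grip_force: 58.9
```

Emit:
servo_tool(commands=[[1,[0,0,0.004],[0,0,0]],[1,[0,0,0.003],[0,0,0]],[1,[0,0,0.002],[0,0,0]],[1,[0,0,0.002],[0,0,0]],[1,[0,0,0.002],[0,0,0]],[1,[0,0,0.0015],[0,0,0]],[1,[0,0,0.001],[0,0,0]],[1,[0,0,0],[0,0,0]],[1,[0,0,0],[0,0,0]]])

```text
time_s: 28.12
eef_pos: [613.4, -147.1, 66.1]
ee_rot: [0.001, 0.702, 0.712, 0.0]
force: [-8.7, 2.4, 23.1]
grip_width: 0.151
grip_force: 62.5
```

Emit:
servo_tool(commands=[[-0.2,[0,0,0],[0,0,0]],[-0.2,[0,0,0],[0,0,0]],[-0.2,[0,0,0],[0,0,0]],[-0.2,[0,0,0],[0,0,0]],[-0.2,[0,0,-0.02],[0,0,0]],[-0.2,[0,0,-0.04],[0,0,0]],[-0.2,[0,0,-0.04],[0,0,0]],[-0.2,[0,0,-0.04],[0,0,0]],[-0.2,[0,0,-0.02],[0,0,0]],[-0.2,[0,0,0],[0,0,0]]])

```text
time_s: 28.95
eef_pos: [614.5, -147.5, 228.5]
ee_rot: [0.004, 0.702, 0.712, 0.002]
force: [0.3, 0.4, 1.1]
grip_width: 0.601
grip_force: 0.0
```

Emit:
servo_tool(commands=[[-0.6,[-0.0314,-0.0195,0],[0,0,0]],[-1,[-0.0314,-0.0195,0],[0,0,0]],[-1,[-0.0314,-0.0195,0],[0,0,0]],[-1,[-0.0314,-0.0195,0],[0,0,0]],[-1,[-0.0314,-0.0195,0],[0,0,0]],[-1,[-0.0314,-0.0195,0],[0,0,0]],[-1,[-0.0314,-0.0195,0],[0,0,0]],[-1,[-0.0314,-0.0195,0],[0,0,0]],[-1,[0,0,0],[0,0,-0.84]],[-1,[0,0,0],[0,0,-0.84]]])

```text
time_s: 29.78
eef_pos: [458.8, -401.7, 221.4]
ee_rot: [-0.001, 0.637, 0.771, 0.0]
force: [-0.1, 1.1, 0.1]
grip_width: 1.0
grip_force: 0.0
```

Emit:
servo_tool(commands=[[-1,[0,0,0],[0,0,0]],[-1,[0,0,0],[0,0,0]]])

```text
time_s: 29.95
eef_pos: [460.2, -399.9, 222.0]
ee_rot: [-0.001, 0.638, 0.77, 0.0]
force: [0.2, -0.5, -0.5]
grip_width: 0.997
grip_force: 0.0
```

Run:
```python
from m import *
c=wpose('green');print(tool((461,-415,29.5),11));save(c,'p8.png')
```

```text
Traceback (most recent call last):
  File "m.py", line 34, in wpose
    i=1+np.argmax(st[1:,4]);g=s==i;p=P[g];ctr=np.median(p,0)
        ~~~~~~~~~^^^^^^^^^^
ValueError: attempt to get argmax of an empty sequence
```

Run:
```python
from m import *
c=cam('wrist');save(c,'p8.png');P=cloud(c)
H=hsv(c);m=(H[:,:,0]>40)&(H[:,:,0]<90)&(H[:,:,1]>70);print(m.sum(),H[m].mean(0) if m.any() else 0,np.median(P[m],0))
```

```text
1308 [ 67.54740061  98.54740061 139.13455657] [ 461.61501758 -416.39103126   25.94166318]
```

View pics/p8.png

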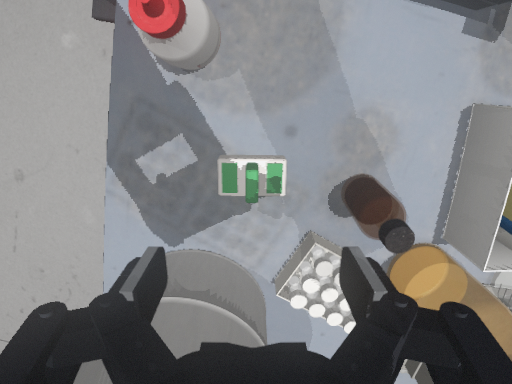

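Green lies undisturbed at pixel (252,177); drum and vial rack lie behind it in -y.

```bash
sed -i 's/m=cmask(c,col)&(P\[:,:,2\]>48)/m=cmask(c,col,70,50)\&(P[:,:,2]>48)/' m.py
python3 - <<'E'
from m import *
c=wpose('green');print(tool((461,-415,29.5),11))
P=cloud(c);L=P[P[:,:,2]>30]
s=sense();e=np.array([461,-415])
for zc in(30,70,100,140):
    q=P[(P[:,:,2]>zc)&(P[:,:,2]<190)&(P[:,:,1]<-440)&(abs(P[:,:,0]-461)<75)];print(zc,len(q),q[:,1].max() if len(q) else None)
import pickle
c=pickle.load(open('top1.pkl','rb'));P=cloud(c)
for zc in(70,100,140):
    q=P[(P[:,:,2]>zc)&(P[:,:,2]<190)&(P[:,:,1]<-440)&(abs(P[:,:,0]-461)<75)];print(zc,len(q),q[:,1].max() if len(q) else None)
    print(P[(P[:,:,1]<-600)&(P[:,:,1]>-680)&(abs(P[:,:,0]-430)<40)][:,2].max())
E
```

```text
green rib [462.4, -417.5, 11.8, 37.1, 10.4] blk [461.8, -417.7, 80.1, 45.7, 10.1] topz 58.4
pos [ 460.5 -399.8  222.7] psi 100.8 turn_units(az) -0.04 shift_m [-0.0151 -0.0024  0.1932]
30 7909 -527.2645067740442
70 5914 -533.6888149311214
100 4199 -533.6888149311214
140 1356 -535.7817296450253
70 776 -531.7589127937093
251.04365909884245
100 579 -531.7589127937093
251.04365909884245
140 232 -535.1375347875581
251.04365909884245
```

Emit:
servo_tool(commands=[[-1,[-0.0178,-0.0018,0],[0,0,0.08]],[-1,[0,0,0.04],[0,0,0]],[-1,[0,0,0.04],[0,0,0]],[-1,[0,0,0.04],[0,0,0]],[-1,[0,0,0.035],[0,0,0]],[-1,[0,0,0.02],[0,0,0]],[-1,[0,0,0.0175],[0,0,0]],[-1,[0,0,0],[0,0,0]],[1,[0,0,0],[0,0,0]],[1,[0,0,0],[0,0,0]]])

```text
time_s: 30.93
eef_pos: [462.6, -418.4, 32.0]
ee_rot: [0.001, 0.641, 0.768, -0.0]
force: [0.5, 0.3, -0.4]
grip_width: 0.745
grip_force: 0.0
```

Emit:
servo_tool(commands=[[1,[0,0,0],[0,0,0]],[1,[0,0,0],[0,0,0]],[1,[0,0,0],[0,0,0]],[1,[0,0,0],[0,0,0]],[1,[0,0,0],[0,0,0]],[1,[0,0,0],[0,0,0]],[1,[0,0,0],[0,0,0]],[1,[0,0,0],[0,0,0]]])

```text
time_s: 31.6
eef_pos: [462.3, -418.3, 31.3]
ee_rot: [0.001, 0.64, 0.768, 0.0]
force: [-0.6, 0.3, 5.4]
grip_width: 0.152
grip_force: 59.6
```

Emit:
servo_tool(commands=[[1,[0,0,-0.02],[0,0,0]],[1,[0,0,-0.03],[0,0,0]],[1,[0,0,-0.04],[0,0,0]],[1,[0,0,-0.04],[0,0,0]],[1,[0,0,-0.04],[0,0,0.77]],[1,[0,0,-0.035],[0,0,0.77]],[1,[0,0,0],[0,0,0]],[1,[0,0,0],[0,0,0]]])

```text
time_s: 32.27
eef_pos: [462.0, -418.3, 236.7]
ee_rot: [0.002, 0.7, 0.714, -0.0]
force: [-0.3, -0.1, -3.0]
grip_width: 0.15
grip_force: 58.8
```

Run:
```python
from m import *
print(tool((613,-90.6,235),0.9))
```

```text
pos [ 462.  -418.3  236.7] psi 91.1 turn_units(az) 0.04 shift_m [0.3246 0.1574 0.0013]
```

Emit:
servo_tool(commands=[[1,[0.0361,0.0175,0],[0,0,0.04]],[1,[0.0361,0.0175,0],[0,0,0]],[1,[0.0361,0.0175,0],[0,0,0]],[1,[0.0361,0.0175,0],[0,0,0]],[1,[0.0361,0.0175,0],[0,0,0]],[1,[0.0361,0.0175,0],[0,0,0]],[1,[0.0361,0.0175,0],[0,0,0]],[1,[0.0361,0.0175,0],[0,0,0]],[1,[0.0361,0.0175,0],[0,0,0]],[1,[0,0,0.03],[0,0,0]]])

```text
time_s: 33.1
eef_pos: [617.4, -84.6, 208.0]
ee_rot: [0.003, 0.699, 0.715, 0.003]
force: [0.6, -0.1, -1.2]
grip_width: 0.15
grip_force: 59.0
```

Emit:
servo_tool(commands=[[1,[0,0,0.03],[0,0,0]],[1,[0,0,0.03],[0,0,0]],[1,[0,0,0],[0,0,0]],[1,[0,0,0],[0,0,0]],[1,[0,0,0],[0,0,0]]])

```text
time_s: 33.52
eef_pos: [614.7, -90.9, 146.7]
ee_rot: [0.001, 0.702, 0.713, 0.0]
force: [0.9, -0.6, 0.1]
grip_width: 0.153
grip_force: 58.9
```

Run:
```python
from m import *
c=held('green')
for o in strips(c):print(o)
print(tool((612.9,-90.5,81),0.9))
```

```text
eef [615.  -91.1 147.4] block tool x [-20.2  23.1] y [-39.2  38.5] z 7.0 rect 90.0
rib tool x [-16.7  19. ]
('blue', np.int32(8), [680.8, 49.4], [1.0, 3.0])
('blue', np.int32(916), [559.8, 23.2], [10.0, 42.0])
('blue', np.int32(916), [663.4, 24.4], [11.0, 42.0])
('blue', np.int32(11), [681.1, 35.1], [2.0, 4.0])
('blue', np.int32(12), [681.3, 17.7], [1.0, 5.0])
('yellow', np.int32(766), [560.5, -34.3], [10.0, 42.0])
('yellow', np.int32(741), [664.0, -33.1], [10.0, 42.0])
('yellow', np.int32(1149), [588.7, -36.2], [18.0, 36.0])
('yellow', np.int32(1109), [641.0, -36.0], [18.0, 35.0])
('green', np.int32(258), [664.6, -79.4], [10.0, 21.0])
('green', np.int32(127), [559.8, -87.7], [9.0, 18.0])
('red', np.int32(24), [561.3, -169.5], [10.0, 2.0])
('red', np.int32(18), [666.5, -168.1], [7.0, 1.0])
pos [615.  -91.1 147.4] psi 90.9 turn_units(az) -0.00 shift_m [ 0.0007 -0.0023  0.0663]
```

Emit:
servo_tool(commands=[[1,[0.0007,-0.002,0.02],[0,0,0]],[1,[0,0,0.02],[0,0,0]],[1,[0,0,0.01],[0,0,0]],[1,[0,0,0.006],[0,0,0]],[1,[0,0,0.005],[0,0,0]],[1,[0,0,0.005],[0,0,0]],[1,[0,0,0],[0,0,0]],[1,[0,0,0],[0,0,0]]])

```text
time_s: 34.23
eef_pos: [612.6, -90.1, 80.2]
ee_rot: [0.001, 0.702, 0.712, 0.0]
force: [-0.2, -0.2, -1.7]
grip_width: 0.155
grip_force: 59.0
```

Emit:
servo_tool(commands=[[1,[0,0,0.003],[0,0,0]],[1,[0,0,0.003],[0,0,0]],[1,[0,0,0],[0,0,0]],[1,[0,0,0],[0,0,0]]])

```text
time_s: 34.57
eef_pos: [612.3, -90.0, 73.6]
ee_rot: [0.0, 0.702, 0.712, 0.0]
force: [0.4, 0.5, -0.9]
grip_width: 0.155
grip_force: 59.1
```

Emit:
servo_tool(commands=[[1,[0,0,0.002],[0,0,0]],[1,[0,0,0.002],[0,0,0]],[1,[0,0,0.002],[0,0,0]],[1,[0,0,0.0015],[0,0,0]],[1,[0,0,0.001],[0,0,0]],[1,[0,0,0],[0,0,0]],[1,[0,0,0],[0,0,0]]])

```text
time_s: 35.15
eef_pos: [612.6, -90.0, 67.2]
ee_rot: [0.001, 0.702, 0.713, 0.0]
force: [-7.5, 1.7, 18.0]
grip_width: 0.153
grip_force: 61.8
```

Emit:
servo_tool(commands=[[1,[0,0,0.0008],[0,0,0]],[1,[0,0,0],[0,0,0]],[-0.2,[0,0,0],[0,0,0]],[-0.2,[0,0,0],[0,0,0]],[-0.2,[0,0,0],[0,0,0]],[-0.2,[0,0,0],[0,0,0]],[-0.2,[0,0,-0.02],[0,0,0]],[-0.2,[0,0,-0.04],[0,0,0]],[-0.2,[0,0,-0.04],[0,0,0]],[-0.2,[0.03,0,-0.03],[0,0,0]]])

```text
time_s: 35.98
eef_pos: [612.4, -64.1, 196.7]
ee_rot: [0.002, 0.703, 0.711, 0.0]
force: [1.1, -0.3, 1.3]
grip_width: 0.602
grip_force: 0.0
```

Emit:
servo_tool(commands=[[-0.6,[0.03,0,0],[0,0,0]],[-1,[0,0,0],[0,0,0]],[-1,[0,0,0],[0,0,0]],[-1,[0,0,0],[0,0,0]],[-1,[0,0,0],[0,0,0]]])

```text
time_s: 36.4
eef_pos: [611.2, -31.3, 192.9]
ee_rot: [-0.0, 0.702, 0.712, -0.0]
force: [-0.6, -0.2, 0.6]
grip_width: 1.004
grip_force: 0.0
```

Run:
```python
from m import *
c=cam('wrist');save(c,'p9.png')
for k in('yellow','green','red'):seated(c,k)
c=cam('scene');P=cloud(c);print(cass(c,P,'blue',(505,397),70))
print(tool((500,380,218),27))
```

```text
yellow block z 61.6 deck z 252.2 n 2053 rib z 94.3 rib rel (array([-3.6,  9. ]), array([-18.9,  16.6]))
green block z 61.2 deck z 61.4 n 1204 rib z 94.3 rib rel (array([-0.2,  3.4]), array([ 7.7, 13.5]))
red block z 61.1 deck z 61.3 n 997 rib z 94.1 rib rel (array([-6.9,  5.7]), array([-16.4,  19.2]))
{'ribn': 95, 'rib': array([510.2, 400.8,  58.8]), 'ribrect': ((531.8717651367188, 410.7730712890625), (76.07546997070312, 39.18907165527344), 29.36957550048828), 'blk': array([513.7, 400.9, 103.3,  46.3,  28. ]), 'z': np.float64(25.4)}
pos [611.2 -31.4 193.2] psi 90.8 turn_units(az) -4.37 shift_m [ 0.4129 -0.1054 -0.0247]
```

Emit:
servo_tool(commands=[[-1,[0.035,-0.009,-0.02],[0,0,0]],[-1,[0.0375,-0.0096,-0.0005],[0,0,0]],[-1,[0.0375,-0.0096,-0.0005],[0,0,0]],[-1,[0.0375,-0.0096,-0.0005],[0,0,0]],[-1,[0.0375,-0.0096,-0.0005],[0,0,0]],[-1,[0.0375,-0.0096,-0.0005],[0,0,0]],[-1,[0.0375,-0.0096,-0.0005],[0,0,0]],[-1,[0.0375,-0.0096,-0.0005],[0,0,0]],[-1,[0.0375,-0.0096,-0.0005],[0,0,0]],[-1,[0.0375,-0.0096,-0.0005],[0,0,0]]])

```text
time_s: 37.33
eef_pos: [509.8, 341.7, 218.1]
ee_rot: [0.0, 0.702, 0.712, 0.0]
force: [1.0, 0.1, 0.2]
grip_width: 0.997
grip_force: 0.0
```

Emit:
servo_tool(commands=[[-1,[0.0375,-0.0096,0],[0,0,0]],[-1,[0,0,0],[0,0,-0.874]],[-1,[0,0,0],[0,0,-0.874]],[-1,[0,0,0],[0,0,-0.874]],[-1,[0,0,0],[0,0,-0.874]],[-1,[0,0,0],[0,0,-0.874]],[-1,[0,0,0],[0,0,0]],[-1,[0,0,0],[0,0,0]]])

```text
time_s: 38.0
eef_pos: [500.4, 377.5, 217.9]
ee_rot: [0.0, 0.523, 0.852, -0.0]
force: [-0.5, -1.1, 0.2]
grip_width: 0.997
grip_force: 0.0
```

Run:
```python
from m import *
c=cam('wrist');P=cloud(c)
m=cmask(c,'blue',70,50)&(np.hypot(P[:,:,0]-505,P[:,:,1]-396)<50)&(P[:,:,2]>52)&(P[:,:,2]<66)
r=cv2.minAreaRect(P[m][:,:2].astype(np.float32));print('rib',r)
b=(P[:,:,2]>15)&(P[:,:,2]<66)&(np.hypot(P[:,:,0]-504,P[:,:,1]-396)<50);print('blk',cv2.minAreaRect(P[b][:,:2].astype(np.float32)))
print(tool((504,396.5,30),27));save(c,'p10.png')
```

```text
rib ((503.5560607910156, 395.6247863769531), (13.493950843811035, 37.22804260253906), 27.260208129882812)
blk ((503.96429443359375, 395.3338317871094), (80.49313354492188, 46.60907745361328), 26.175289154052734)
pos [500.3 377.5 218. ] psi 116.9 turn_units(az) -0.02 shift_m [0.0153 0.0118 0.188 ]
```

View pics/p10.png

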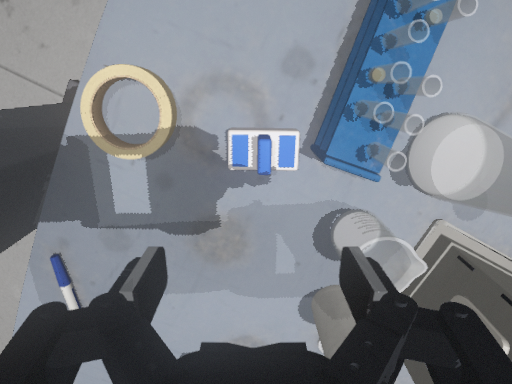

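Blue is at (263,148); the tube rack is close at (320,150), so I go down with the fingers part-closed.

Emit:
servo_tool(commands=[[-0.2,[0.0144,0.0111,0],[0,0,0.04]],[-0.2,[0,0,0.03],[0,0,0]],[-0.2,[0,0,0.03],[0,0,0]],[-0.2,[0,0,0.03],[0,0,0]],[-0.2,[0,0,0.03],[0,0,0]],[-0.2,[0,0,0.03],[0,0,0]],[-0.2,[0,0,0.02],[0,0,0]],[-0.2,[0,0,0.018],[0,0,0]],[-0.2,[0,0,0],[0,0,0]],[1,[0,0,0],[0,0,0]]])

```text
time_s: 38.88
eef_pos: [503.5, 395.5, 30.0]
ee_rot: [-0.0, 0.524, 0.852, -0.0]
force: [0.7, -0.8, 0.8]
grip_width: 0.473
grip_force: 0.0
```

Emit:
servo_tool(commands=[[1,[0,0,0],[0,0,0]],[1,[0,0,0],[0,0,0]],[1,[0,0,0],[0,0,0]],[1,[0,0,0],[0,0,0]],[1,[0,0,0],[0,0,0]],[1,[0,0,0],[0,0,0]],[1,[0,0,0],[0,0,0]],[1,[0,0,0],[0,0,0]]])

```text
time_s: 39.55
eef_pos: [504.5, 396.2, 32.1]
ee_rot: [0.001, 0.524, 0.852, 0.002]
force: [0.1, 0.3, 5.9]
grip_width: 0.149
grip_force: 60.7
```

Emit:
servo_tool(commands=[[1,[0,0,-0.02],[0,0,0]],[1,[0,0,-0.03],[0,0,0]],[1,[0,0,-0.04],[0,0,0]],[1,[0,0,-0.04],[0,0,0]],[1,[0,0,-0.04],[0,0,0.86]],[1,[0,0,-0.02],[0,0,0.86]],[1,[0,0,0],[0,0,0.86]],[1,[0,0,0],[0,0,0.86]],[1,[0,0,0],[0,0,0.86]],[1,[0,0,0],[0,0,0]]])

```text
time_s: 40.38
eef_pos: [503.3, 395.6, 220.5]
ee_rot: [0.0, 0.702, 0.712, 0.0]
force: [-0.7, 0.3, -1.7]
grip_width: 0.152
grip_force: 59.6
```

Run:
```python
from m import *
print(tool((611.5,23.6,218),0.9))
```

```text
pos [503.3 395.6 220.5] psi 90.9 turn_units(az) -0.01 shift_m [-0.3736  0.1026  0.0025]
```

Emit:
servo_tool(commands=[[1,[-0.0374,0.0103,0],[0,0,0]],[1,[-0.0374,0.0103,0],[0,0,0]],[1,[-0.0374,0.0103,0],[0,0,0]],[1,[-0.0374,0.0103,0],[0,0,0]],[1,[-0.0374,0.0103,0],[0,0,0]],[1,[-0.0374,0.0103,0],[0,0,0]],[1,[-0.0374,0.0103,0],[0,0,0]],[1,[-0.0374,0.0103,0],[0,0,0]],[1,[-0.0374,0.0103,0],[0,0,0]],[1,[-0.0374,0.0103,0],[0,0,0]]])

```text
time_s: 41.22
eef_pos: [613.4, 21.8, 220.6]
ee_rot: [0.0, 0.7, 0.715, 0.0]
force: [0.4, 1.8, -1.5]
grip_width: 0.15
grip_force: 59.6
```

Emit:
servo_tool(commands=[[1,[0,0,0.03],[0,0,0]],[1,[0,0,0.03],[0,0,0]],[1,[0,0,0.015],[0,0,0]],[1,[0,0,0],[0,0,0]],[1,[0,0,0],[0,0,0]],[1,[0,0,0],[0,0,0]]])

```text
time_s: 41.72
eef_pos: [614.0, 23.7, 147.0]
ee_rot: [0.001, 0.7, 0.714, 0.001]
force: [0.2, 0.2, -1.2]
grip_width: 0.152
grip_force: 59.6
```

Run:
```python
from m import *
c=held('blue')
for o in strips(c):print(o)
print(tool((611.5,23.6,81),0.9))
```

```text
eef [614.1  23.7 147.2] block tool x [-20.9  22.2] y [-39.1  38.7] z 7.3 rect 0.5
rib tool x [-17.9  18.2]
('blue', np.int32(15), [681.0, 42.8], [2.0, 8.0])
('blue', np.int32(348), [559.2, 31.6], [10.0, 29.0])
('blue', np.int32(289), [663.2, 35.2], [11.0, 21.0])
('blue', np.int32(8), [681.6, 14.3], [1.0, 4.0])
('blue', np.int32(9), [681.7, -7.2], [1.0, 6.0])
('yellow', np.int32(28), [559.9, -55.0], [10.0, 4.0])
('yellow', np.int32(15), [665.8, -53.5], [6.0, 1.0])
('green', np.int32(61), [632.8, -102.5], [6.0, 11.0])
pos [614.1  23.7 147.2] psi 91.1 turn_units(az) 0.04 shift_m [-0.0001 -0.0028  0.0662]
```

Emit:
servo_tool(commands=[[1,[0.0006,-0.0026,0.02],[0,0,0.04]],[1,[0,0,0.02],[0,0,0]],[1,[0,0,0.01],[0,0,0]],[1,[0,0,0.006],[0,0,0]],[1,[0,0,0.005],[0,0,0]],[1,[0,0,0.005],[0,0,0]],[1,[0,0,0],[0,0,0]],[1,[0,0,0],[0,0,0]]])

```text
time_s: 42.43
eef_pos: [611.0, 24.2, 79.8]
ee_rot: [0.001, 0.702, 0.712, 0.0]
force: [0.7, -0.6, -1.6]
grip_width: 0.152
grip_force: 59.6
```

Emit:
servo_tool(commands=[[1,[0,0,0.003],[0,0,0]],[1,[0,0,0.003],[0,0,0]],[1,[0,0,0],[0,0,0]],[1,[0,0,0],[0,0,0]]])

```text
time_s: 42.77
eef_pos: [610.7, 24.2, 73.3]
ee_rot: [0.0, 0.702, 0.712, 0.0]
force: [-0.7, 0.0, -1.1]
grip_width: 0.148
grip_force: 59.6
```

Emit:
servo_tool(commands=[[1,[0,0,0.002],[0,0,0]],[1,[0,0,0.002],[0,0,0]],[1,[0,0,0.002],[0,0,0]],[1,[0,0,0.0015],[0,0,0]],[1,[0,0,0.001],[0,0,0]],[1,[0,0,0],[0,0,0]],[1,[0,0,0],[0,0,0]]])

```text
time_s: 43.35
eef_pos: [610.9, 24.2, 68.0]
ee_rot: [0.001, 0.702, 0.712, 0.0]
force: [-14.0, 1.0, 28.4]
grip_width: 0.15
grip_force: 63.8
```

Emit:
servo_tool(commands=[[-0.2,[0,0,0],[0,0,0]],[-0.2,[0,0,0],[0,0,0]],[-0.2,[0,0,0],[0,0,0]],[-0.2,[0,0,0],[0,0,0]],[-0.2,[0,0,-0.02],[0,0,0]],[-0.2,[0,0,-0.04],[0,0,0]],[-0.2,[0,0,-0.04],[0,0,0]],[-0.2,[0,-0.02,-0.04],[0,0,0]],[-0.2,[0.01,-0.02,-0.03],[0,0,0]],[-0.2,[0,0,0],[0,0,0]]])

```text
time_s: 44.18
eef_pos: [571.8, 34.6, 238.7]
ee_rot: [0.004, 0.702, 0.712, 0.003]
force: [-0.1, -0.2, 0.9]
grip_width: 0.6
grip_force: 0.0
```

Emit:
servo_tool(commands=[[-0.6,[0,0,0],[0,0,0]],[-1,[0,0,0],[0,0,0]],[-1,[0,0,0],[0,0,0]]])

```text
time_s: 44.43
eef_pos: [571.8, 33.5, 230.3]
ee_rot: [-0.001, 0.702, 0.712, -0.001]
force: [-0.4, -0.1, 0.4]
grip_width: 0.987
grip_force: 0.0
```

Run:
```python
from m import *
print(sense()['eef_pos'],sense()['joints'].round(2))
c=cam('wrist');save(c,'p11.png')
for k in BY:seated(c,k)
for o in strips(c):print(o)
```

```text
[571.75229861  33.49293288 230.29178232] [-0.15  0.42  1.35  0.    1.38 -0.16]
blue block z 297.4 deck z 61.4 n 2870 rib z 94.4 rib rel (array([-7. ,  5.2]), array([-6.8, 18.9]))
yellow block z 61.2 deck z 61.4 n 969 rib z 94.2 rib rel (array([-4.7,  8.5]), array([-18.4,  16.8]))
green block z 61.1 deck z 61.2 n 804 rib z None rib rel None
red block z 61.2 deck z 61.2 n 678 rib z 93.9 rib rel (array([-7.5,  5.3]), array([-16.4,  19.1]))
('blue', np.int32(341), [559.8, 23.0], [9.0, 41.0])
('blue', np.int32(342), [663.4, 24.1], [11.0, 40.0])
('blue', np.int32(510), [584.9, 23.7], [17.0, 35.0])
('blue', np.int32(525), [637.2, 23.3], [18.0, 36.0])
('yellow', np.int32(278), [560.5, -34.7], [10.0, 41.0])
('yellow', np.int32(298), [663.9, -32.9], [10.0, 41.0])
('yellow', np.int32(443), [588.7, -36.4], [18.0, 34.0])
('yellow', np.int32(20), [614.4, -19.3], [11.0, 3.0])
('yellow', np.int32(431), [641.2, -35.6], [18.0, 34.0])
('green', np.int32(201), [561.2, -91.7], [7.0, 39.0])
('green', np.int32(217), [664.6, -90.6], [10.0, 39.0])
('green', np.int32(347), [586.8, -91.1], [16.0, 34.0])
('green', np.int32(339), [638.5, -90.7], [17.0, 34.0])
('red', np.int32(217), [665.3, -147.2], [11.0, 41.0])
('red', np.int32(215), [562.0, -149.2], [9.0, 41.0])
('red', np.int32(311), [587.7, -148.9], [17.0, 35.0])
('red', np.int32(8), [608.3, -134.6], [2.0, 6.0])
('red', np.int32(315), [639.4, -148.4], [18.0, 35.0])
```

View pics/p11.png

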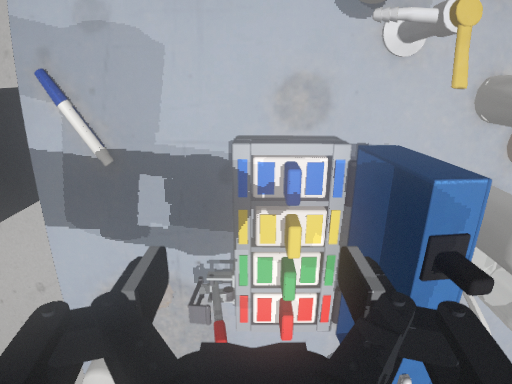

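All four ribs stand in their bays, (292,185), (293,240), (289,280) and (286,320), with the blocks level with the deck. Now shut the lid: turn the tool back and regrip the lug.

Emit:
servo_tool(commands=[[-1,[0,-0.03,0],[0,0,0.947]],[-1,[0,0,0],[0,0,0.947]],[-1,[0,0,0],[0,0,0.947]],[-1,[0,0,0],[0,0,0.947]],[-1,[0,0,0],[0,0,0.947]],[-1,[0,0,0],[0,0,0.947]],[-1,[0,0,0],[0,0,0.947]],[-1,[0,0,0],[0,0,0.947]]])

```text
time_s: 45.15
eef_pos: [541.9, 33.1, 230.8]
ee_rot: [-0.0, 0.924, 0.383, -0.001]
force: [0.1, 0.4, 0.3]
grip_width: 1.002
grip_force: 0.0
```

Emit:
servo_tool(commands=[[-1,[0,0,0],[0,0,0.947]],[-1,[0,0,0],[0,0,0.947]],[-1,[0,0,0],[0,0,0.947]],[-1,[0,0,0],[0,0,0.947]],[-1,[0,0,0],[0,0,0.947]],[-1,[0,0,0],[0,0,0.947]],[-1,[0,0,0],[0,0,0.947]],[-1,[0,0,0],[0,0,0.947]],[-1,[0,0,0],[0,0,0]],[-1,[0,0,0],[0,0,0]]])

```text
time_s: 45.98
eef_pos: [541.9, 33.1, 231.1]
ee_rot: [-0.0, 1.0, 0.0, -0.0]
force: [0.5, 1.3, -0.6]
grip_width: 0.999
grip_force: 0.0
```

Run:
```python
from m import *
s=sense();print(s['joints'].round(2),tool((540,3.3,293)))
c=cam('wrist');save(c,'p12.png');P=cloud(c)
m=cmask(c,'blue',90,60)&(abs(P[:,:,0]-612)<36)&(abs(P[:,:,1]-23.5)<20)&(P[:,:,2]<75);q=P[m];print('blue block z',np.median(q[:,2]) if len(q) else None)
c=cam('top');P=cloud(c);v=c['pixels'].max(2)
m=(v<70)&(P[:,:,2]>195)&(P[:,:,2]<270)&(P[:,:,0]>690)&(abs(P[:,:,1])<30);q=P[m];print('lug',len(q),np.percentile(q,[5,50,95],axis=0).round(1) if len(q) else 0)
m=cmask(c,'blue',90,40)&(P[:,:,0]>660)&(P[:,:,1]<50)&(P[:,:,1]>-180);q=P[m];print('lid',np.percentile(q,[2,50,98],axis=0).round(1))
```

```text
[-0.15  0.35  1.44  0.    1.35  1.41] pos [541.9  33.1 231.1] psi 0.1 shift_m [-0.002   0.0298 -0.0619]
blue block z 61.357466406187484
lug 31 [[ 7.013e+02 -7.000e-01  1.987e+02]
 [ 7.032e+02  5.500e+00  2.218e+02]
 [ 7.146e+02  8.900e+00  2.278e+02]]
lid [[ 683.  -176.1   61. ]
 [ 710.1  -90.9  184.1]
 [ 805.9   41.7  192.1]]
```

Emit:
servo_tool(commands=[[-1,[0,0.0147,-0.031],[0,0,0]],[-1,[0,0.0147,-0.031],[0,0,0]],[-1,[0,0,0],[0,0.952,0]],[-1,[0,0,0],[0,0.952,0]],[-1,[0,0,0],[0,0.952,0]],[-1,[0,0,0],[0,0.952,0]],[-1,[0,0,0],[0,0.952,0]],[-1,[0,0,0],[0,0.952,0]],[-1,[0,0,0],[0,0.952,0]],[-1,[0,0,0],[0,0,0]]])

```text
time_s: 46.92
eef_pos: [539.7, 4.2, 292.0]
ee_rot: [0.0, 0.94, -0.0, 0.342]
force: [0.7, -0.2, -0.1]
grip_width: 1.002
grip_force: 0.0
```

Run:
```python
from m import *
print(tool((660,3.8,293.7)),tool((740,3.8,198)))
c=cam('wrist');P=cloud(c);v=c['pixels'].max(2)
m=(v<60)&(P[:,:,2]>175)&(P[:,:,2]<270)&(P[:,:,0]>670)&(P[:,:,0]<760)&(abs(P[:,:,1])<30);q=P[m];print('lug',len(q),np.percentile(q,[5,50,95],axis=0).round(1) if len(q) else 0)
```

```text
pos [539.7   4.2 292. ] psi -0.0 shift_m [0.0933 0.0003 0.076 ] pos [539.7   4.2 292. ] psi -0.0 shift_m [0.0931 0.0003 0.2007]
lug 43 [[693.6  -5.7 189.1]
 [700.7   1.4 192.7]
 [709.    7.4 204.9]]
```

Emit:
servo_tool(commands=[[-1,[0.0233,0,0.019],[0,0,0]],[-1,[0.0233,0,0.019],[0,0,0]],[-1,[0.0233,0,0.019],[0,0,0]],[-1,[0.0233,0,0.019],[0,0,0]],[-1,[0,0,0.03],[0,0,0]],[-1,[0,0,0.03],[0,0,0]],[-1,[0,0,0.03],[0,0,0]],[-1,[0,0,0.02],[0,0,0]],[-1,[0,0,0.0147],[0,0,0]],[-1,[0,0,0],[0,0,0]]], squeeze=40)

```text
time_s: 47.8
eef_pos: [743.1, 3.7, 196.6]
ee_rot: [0.0, 0.941, -0.0, 0.339]
force: [-0.3, 0.4, -0.6]
grip_width: 1.002
grip_force: 0.0
```

Emit:
servo_tool(commands=[[1,[0,0,0],[0,0,0]],[1,[0,0,0],[0,0,0]],[1,[0,0,0],[0,0,0]],[1,[0,0,0],[0,0,0]],[1,[0,0,0],[0,0,0]],[1,[0,0,0],[0,0,0]],[1,[0,0,0],[0,0,0]],[1,[0,0,0],[0,0,0]],[1,[0,0,0],[0,0,0]],[1,[0,0,0],[0,0,0]]])

```text
time_s: 48.63
eef_pos: [742.4, 3.4, 200.9]
ee_rot: [0.0, 0.939, -0.001, 0.343]
force: [-2.2, -0.3, 3.2]
grip_width: 0.13
grip_force: 38.9
```

Run:
```python
from m import *
s=sense();e=s['eef_pos'];print(e,s['grip_width'],s['force'])
t=np.radians(40);z=np.array([np.sin(t),-np.cos(t)]);g=np.array([e[0],e[2]])-18.7*z-np.array([679,60]);print('grasp rel hinge',g,np.hypot(*g))
# lid angle: at shut, grasp rel hinge has z about 22
R0=np.hypot(*g);a=np.degrees(np.arctan2(g[1],-g[0]));b=np.degrees(np.arcsin(22/R0));print('lid deg',a-b)
def arc(th0,th1,n,tilt0,tilt1):
    prev=None
    for i in range(n+1):
        th=np.radians(th0+(th1-th0)*i/n+b);t=np.radians(tilt0+(tilt1-tilt0)*i/n)
        q=R0*np.array([-np.cos(th),np.sin(th)]);zz=np.array([np.sin(t),-np.cos(t)]);x=np.array([np.cos(t),np.sin(t)]);p=q+18.7*zz
        if prev is not None: d=p-prev[0];print([round(float(d@prev[1])/1000,4),0,round(float(d@prev[2])/1000,4)],p.round(1)+[679,60])
        prev=(p,x,zz)
print('A');arc(a-b,50,10,40,0);print('B');arc(50,0,10,0,0)
```

```text
[742.41950204   3.43678107 200.87067249] 0.1297137276796343 [-2.18049719 -0.31207474  3.16755042]
grasp rel hinge [ 51.39937374 155.19570357] 163.48578540124498
lid deg 100.59073441743706
A
[-0.0094, 0, -0.012] [727.5 204. ]
[-0.0112, 0, -0.0106] [712.2 206. ]
[-0.0127, 0, -0.0089] [696.8 206.7]
[-0.014, 0, -0.007] [681.2 206.3]
[-0.0149, 0, -0.0049] [665.6 204.7]
[-0.0155, 0, -0.0027] [650.1 201.9]
[-0.0157, 0, -0.0004] [634.8 198. ]
[-0.0156, 0, 0.0019] [620.  192.9]
[-0.0151, 0, 0.0041] [605.6 186.7]
[-0.0143, 0, 0.0062] [591.7 179.5]
B
[-0.0117, 0, 0.0081] [580.  171.4]
[-0.011, 0, 0.0091] [569.  162.3]
[-0.0101, 0, 0.01] [558.9 152.2]
[-0.0092, 0, 0.0109] [549.7 141.4]
[-0.0082, 0, 0.0116] [541.5 129.7]
[-0.0072, 0, 0.0123] [534.3 117.4]
[-0.0061, 0, 0.0129] [528.2 104.5]
[-0.0049, 0, 0.0134] [523.3  91.1]
[-0.0037, 0, 0.0138] [519.5  77.3]
[-0.0025, 0, 0.014] [517.   63.3]
```

Emit:
servo_tool(commands=[[1,[-0.0094,0,-0.012],[0,-0.667,0]],[1,[-0.0112,0,-0.0106],[0,-0.667,0]],[1,[-0.0127,0,-0.0089],[0,-0.667,0]],[1,[-0.014,0,-0.007],[0,-0.667,0]],[1,[-0.0149,0,-0.0049],[0,-0.667,0]],[1,[-0.0155,0,-0.0027],[0,-0.667,0]],[1,[-0.0157,0,-0.0004],[0,-0.667,0]],[1,[-0.0156,0,0.0019],[0,-0.667,0]],[1,[-0.0151,0,0.0041],[0,-0.667,0]],[1,[-0.0143,0,0.0062],[0,-0.667,0]]])

```text
time_s: 49.47
eef_pos: [592.5, 2.1, 180.1]
ee_rot: [0.002, 1.0, -0.001, 0.001]
force: [6.2, -8.4, 0.1]
grip_width: 0.127
grip_force: 43.5
```

Emit:
servo_tool(commands=[[1,[-0.0117,0,0.0081],[0,0,0]],[1,[-0.011,0,0.0091],[0,0,0]],[1,[-0.0101,0,0.01],[0,0,0]],[1,[-0.0092,0,0.0109],[0,0,0]],[1,[-0.0082,0,0.0116],[0,0,0]],[1,[-0.0072,0,0.0123],[0,0,0]],[1,[-0.0061,0,0.0129],[0,0,0]],[1,[-0.0049,0,0.0134],[0,0,0]],[1,[-0.0037,0,0.0128],[0,0,0]]])

```text
time_s: 50.22
eef_pos: [520.2, 1.5, 78.3]
ee_rot: [0.002, 1.0, -0.0, 0.002]
force: [1.1, -13.0, 4.4]
grip_width: 0.133
grip_force: 46.1
```

Emit:
servo_tool(commands=[[1,[-0.001,0,0.006],[0,0,0]],[1,[-0.001,0,0.005],[0,0,0]],[1,[0,0,0.003],[0,0,0]],[1,[0,0,0],[0,0,0]],[1,[0,0,0],[0,0,0]]])

```text
time_s: 50.63
eef_pos: [518.7, 1.6, 68.6]
ee_rot: [0.003, 1.0, -0.0, 0.002]
force: [-18.4, -11.3, 48.0]
grip_width: 0.128
grip_force: 53.1
```

Emit:
servo_tool(commands=[[1,[0,0,-0.003],[0,0,0]],[-1,[0,0,0],[0,0,0]],[-1,[0,0,0],[0,0,0]],[-1,[0,0,0],[0,0,0]],[-1,[0,0,0],[0,0,0]],[-1,[0,0,-0.03],[0,0,0]],[-1,[0,0,-0.04],[0,0,0]],[-1,[-0.01,0,-0.04],[0,0,0]],[-1,[0,0,0],[0,0,0]],[-1,[0,0,0],[0,0,0]]])

```text
time_s: 51.47
eef_pos: [507.9, 4.0, 178.5]
ee_rot: [0.0, 1.0, -0.001, 0.002]
force: [0.1, 0.8, 0.4]
grip_width: 0.999
grip_force: 0.0
```

Run:
```python
from m import *
print(sense()['eef_pos'])
c=cam('wrist');save(c,'p13.png');P=cloud(c)
m=cmask(c,'blue',90,40)&(P[:,:,2]>90)&(P[:,:,2]<150)&(abs(P[:,:,1]+40)<70);q=P[m]
A=np.c_[q[:,0]-612,q[:,1],np.ones(len(q))];k=np.linalg.lstsq(A,q[:,2],rcond=None)[0];print('lid tilt rad',-k[0],'z mid',k[2],len(q),q[:,0].min())
c=cam('top');P=cloud(c);m=cmask(c,'blue',90,40)&(P[:,:,2]>90)&(P[:,:,2]<150)&(abs(P[:,:,0]-612)<70)&(abs(P[:,:,1]+62)<120);q=P[m]
A=np.c_[q[:,0]-612,np.ones(len(q))];k=np.linalg.lstsq(A,q[:,2],rcond=None)[0];print('top',-k[0],k[1],len(q))
```

```text
[507.93710063   3.98957844 178.53552977]
lid tilt rad -0.0012655506182474505 z mid 107.26679118826894 29826 547.5580910487726
top -0.0026102150054878467 106.04897558697752 1363
```

Lid shut (tilt about 0). Now the lever.

Emit:
servo_tool(commands=[[-1,[0,0,-0.03],[0,0,0]],[-1,[0.005,0.0335,0],[0,0,0]],[-1,[0.005,0.0335,0],[0,0,0]],[-1,[0.005,0.0335,0],[0,0,0]],[-1,[0.005,0.0335,0],[0,0,0]],[-1,[0,0,0],[0,0,0]],[-1,[0,0,0],[0,0,0]],[-1,[0,0,0],[0,0,0]]])

```text
time_s: 52.23
eef_pos: [526.8, -129.6, 205.5]
ee_rot: [-0.001, 1.0, -0.001, -0.001]
force: [0.5, 0.8, -0.7]
grip_width: 1.005
grip_force: 0.0
```

Run:
```python
from m import *
print(tool((533,-130,110)))
c=cam('wrist');save(c,'p14.png');P=cloud(c)
m=cmask(c,'red',110,60)&(P[:,:,2]>100)&(P[:,:,2]<160);q=P[m];print(len(q),np.percentile(q,[3,50,97],axis=0).round(1) if len(q) else 0)
a=1.726
for i in range(12):
    b=a-0.14;print(i,(np.array([-84*(np.cos(b)-np.cos(a)),-84*(np.sin(b)-np.sin(a))])/1000).round(4));a=b
```

```text
pos [ 526.8 -129.6  205.5] psi -0.1 shift_m [0.0064 0.0005 0.0955]
505 [[ 358.  -278.2  123. ]
 [ 541.6 -130.5  141.9]
 [ 547.6 -121.3  149.7]]
0 [-0.0117 -0.001 ]
1 [-0.0117  0.0006]
2 [-0.0115  0.0023]
3 [-0.0111  0.0039]
4 [-0.0105  0.0054]
5 [-0.0096  0.0068]
6 [-0.0086  0.0081]
7 [-0.0074  0.0092]
8 [-0.006   0.0101]
9 [-0.0045  0.0108]
10 [-0.003   0.0114]
11 [-0.0014  0.0117]
```

View pics/p14.png

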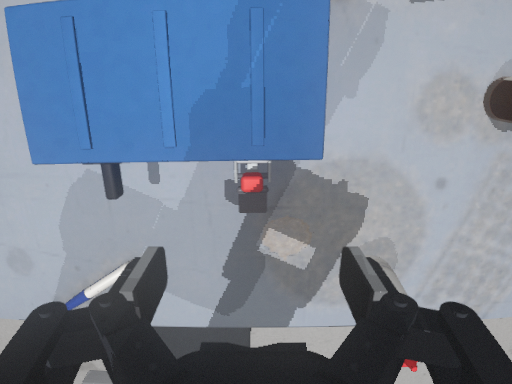

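The lid is shut. The lever's red end stands at (252,183), just in front of the lid.

Emit:
servo_tool(commands=[[-1,[0.0064,0.0003,0.03],[0,0,0]],[-1,[0,0,0.03],[0,0,0]],[-1,[0,0,0.02],[0,0,0]],[-1,[0,0,0.0155],[0,0,0]],[1,[0,0,0],[0,0,0]],[1,[0,0,0],[0,0,0]],[1,[0,0,0],[0,0,0]],[1,[0,0,0],[0,0,0]],[1,[0,0,0],[0,0,0]],[1,[0,0,0],[0,0,0]]], squeeze=30)

```text
time_s: 53.12
eef_pos: [533.9, -129.7, 112.3]
ee_rot: [-0.001, 1.0, -0.001, 0.001]
force: [1.2, 37.1, 16.6]
grip_width: 0.146
grip_force: 18.9
```

Emit:
servo_tool(commands=[[1,[0,0,0],[0,0,0]],[1,[0,0,0],[0,0,0]],[1,[0,0,0],[0,0,0]],[1,[0,0,0],[0,0,0]]])

```text
time_s: 53.45
eef_pos: [533.9, -128.7, 112.4]
ee_rot: [-0.001, 1.0, -0.001, 0.001]
force: [0.2, 10.9, 5.7]
grip_width: 0.134
grip_force: 31.6
```

Emit:
servo_tool(commands=[[1,[-0.0117,0,-0.001],[0,0,0]],[1,[-0.0117,0,0.0006],[0,0,0]],[1,[-0.0115,0,0.0023],[0,0,0]],[1,[-0.0111,0,0.0039],[0,0,0]],[1,[-0.0105,0,0.0054],[0,0,0]],[1,[-0.0096,0,0.0068],[0,0,0]],[1,[-0.0086,0,0.0081],[0,0,0]],[1,[-0.0074,0,0.0092],[0,0,0]],[1,[-0.006,0,0.0101],[0,0,0]],[1,[-0.0045,0,0.0108],[0,0,0]]])

```text
time_s: 54.28
eef_pos: [439.8, -129.6, 55.6]
ee_rot: [-0.0, 1.0, -0.001, -0.001]
force: [-4.3, 4.0, 6.9]
grip_width: 0.132
grip_force: 39.7
```

Emit:
servo_tool(commands=[[1,[-0.003,0,0.0114],[0,0,0]],[1,[-0.0014,0,0.0107],[0,0,0]],[1,[0,0,0],[0,0,0]],[1,[0,0,0],[0,0,0]]])

```text
time_s: 54.62
eef_pos: [435.4, -129.6, 33.0]
ee_rot: [-0.001, 1.0, -0.001, -0.002]
force: [-7.6, 1.8, 1.8]
grip_width: 0.135
grip_force: 44.6
```

Emit:
servo_tool(commands=[[1,[0,0,0.002],[0,0,0]],[1,[0,0,0],[0,0,0]],[-1,[0,0,0],[0,0,0]],[-1,[0,0,0],[0,0,0]],[-1,[0,0,0],[0,0,0]],[-1,[0,0,0],[0,0,0]],[-1,[0,0,-0.03],[0,0,0]],[-1,[0,0,-0.04],[0,0,0]],[-1,[0,0,-0.04],[0,0,0]],[-1,[0,0,-0.02],[0,0,0]]])

```text
time_s: 55.45
eef_pos: [437.8, -130.9, 165.6]
ee_rot: [0.002, 1.0, -0.001, 0.003]
force: [0.5, -1.3, 0.7]
grip_width: 1.001
grip_force: 0.0
```

Emit:
servo_tool(commands=[[-1,[0,0,0],[0,0,0]],[-1,[0,0,0],[0,0,0]],[-1,[0,0,0],[0,0,0]]])

```text
time_s: 55.7
eef_pos: [436.2, -130.0, 160.3]
ee_rot: [-0.0, 1.0, -0.001, -0.001]
force: [-1.2, 0.4, -0.1]
grip_width: 0.999
grip_force: 0.0
```

Run:
```python
from m import *
s=sense();print(s['eef_pos'],s['force'],s['grip_width'])
c=cam('wrist');P=cloud(c)
m=cmask(c,'red',110,60)&(P[:,:,2]>25)&(P[:,:,2]<80)&(abs(P[:,:,1]+130)<30);q=P[m];print('lever',len(q),np.percentile(q,[3,50,97],axis=0).round(1))
m=cmask(c,'blue',90,40)&(P[:,:,2]>90)&(P[:,:,2]<150)&(P[:,:,0]>545);q=P[m]
A=np.c_[q[:,0]-612,np.ones(len(q))];k=np.linalg.lstsq(A,q[:,2],rcond=None)[0];print('lid tilt',-k[0],k[1])
c=cam('top');P=cloud(c)
for n,(u,v) in dict(redwash=(326,245),amber=(361,179),bluecap=(172,142),beaker=(148,160),tape=(125,251)).items(): print(n,np.median(P[v-3:v+4,u-3:u+4].reshape(-1,3),0).round())
```

```text
[ 436.18082309 -130.02727596  160.26656868] [-1.20862138  0.35027449 -0.10063679] 0.999181591422855
lever 601 [[ 424.  -136.3   53.4]
 [ 438.7 -129.5   55.4]
 [ 452.4 -122.    56.7]]
lid tilt -0.25886485919922814 119.88457932153953
redwash [ 363. -267.  131.]
amber [ 590. -405.   91.]
bluecap [701. 235. 150.]
beaker [683. 353.   5.]
tape [349. 411.  23.]
```

Run:
```python
from m import *
c=cam('wrist');P=cloud(c)
m=cmask(c,'blue',90,40)&(P[:,:,2]>98)&(P[:,:,2]<130)&(P[:,:,0]>555)&(P[:,:,0]<668)&(abs(P[:,:,1]+62)<115);q=P[m]
A=np.c_[q[:,0]-612,np.ones(len(q))];k=np.linalg.lstsq(A,q[:,2],rcond=None)[0];print('lid tilt',-k[0],k[1],len(q),np.percentile(q[:,2],[2,98]))
if abs(k[0])<.03: print(finish_job())
```

```text
lid tilt -0.03527718913420172 108.90002543818423 8055 [105.47896689 109.81557284]
```

Run:
```python
from m import *
c=cam('top');P=cloud(c);m=cmask(c,'blue',90,40)&(P[:,:,2]>90)&(P[:,:,2]<150)&(abs(P[:,:,0]-612)<70)&(abs(P[:,:,1]+62)<120);q=P[m]
A=np.c_[q[:,0]-612,np.ones(len(q))];k=np.linalg.lstsq(A,q[:,2],rcond=None)[0];print('top',-k[0],k[1],len(q))
if -k[0]<.02 and abs(k[1]-106)<1.5: print(finish_job())
```

```text
top -0.005413269963390654 106.14997901371137 2445
the job is handed in; nothing more can be done
None
```

The job is handed in at about 56 s: the final checks showed all four cassettes flush in their own bays, the lid shut, the latch lever down and the bystanders unmoved. No verdict came back.

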